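Square up a stack of glaze test tiles and pin it

ROBOT

A 6-joint arm with a two-finger parallel gripper is mounted at the origin on the work surface. World frame = base frame: x ahead of the robot, y to its left, z up, the work surface at z = 0. Lengths are in m, angles in rad, forces in N, time in s.
With the tool pointing down it reaches from about 0.35 to 0.775 m from the base axis. Payload 7.3 kg.
Tool frame: the origin (TCP) lies at the very end of the fingers, on their centre line; the grasp point (between the pads) lies 19 mm behind it (robot.hold_point_z is the distance from the TCP to the grasp point, in m); z points along the fingers, y is the direction in which the jaws open and shut (so a half turn about z gives the same grasp; the last joint's range is limited). The gripper opens to 92 mm and grips with 3 to 60 N. Pads are 19 mm wide; open, the fingers measure 130 mm over their backs; the gripper's body (75 mm by 190 mm) begins 47 mm behind the grasp point.
Start: joints at [1.149, 0.342, 1.524, -0, 1.275, -0.146], TCP at [0.143, 0.505, 0.227] pointing down, gripper open.
Joint ranges: [-2.53, 2.53], [-0.77, 2.02], [0.04, 2.7], [-1, 4.14], [0.28, 2.66], [-3.11, 3.11]. Speed limits (rad/s): [2.57, 2.57, 3.14, 3.14, 3.14, 3.14].

INTERFACE

Orientations are given as [roll, pitch, yaw] about the fixed x, y, z axes, in that order (R = Rz(yaw) Ry(pitch) Rx(roll)).
In Python, from cell import monitor, viewer, robot gives the robot as it stands.
- The arm moves only by the tool move_arm, never from a script. Its argument "deltas" is a list of rows, each an object of numbers: "x", "y", "z": the shift along the tool's x, y, z in m; "wx", "wy", "wz": the turn, a rotation vector about the tool's x, y, z in degrees; "hand": the opening, from 0 (shut) to 1 (fully open). In form: [{"x": .., "y": .., "z": .., "wx": .., "wy": .., "wz": .., "hand": ..}, ...]. A call has 1 to 8 rows; each row is the pose to reach, as a shift and turn from the pose commanded when the call began, along the tool's axes at that moment; what a row does not reach only later rows make up. A row lasts 1/8 s, in which the tool goes at most 62.5 mm and 10.7 degrees, less where a joint would pass 70% of its speed; a pose out of reach is approached as far as the arm can. A call with a gripper value outside its range is refused whole. The fingers move at their own pace and stop on an object; "grip_force" is the grip in N (left out, the last holds). Time passes only in rows, so rows that repeat a pose let the fingers close. It gives the time, the measured TCP pose, the force and the opening at its end, in the units of the state.
- monitor.observe(): the state, without advancing time (a new reading comes with each control period).
- viewer.read_camera(name): name is "scene" or "top" or "wrist"; returns the picture (480x640x3 uint8, red, green, blue); there is no depth.
- viewer.camera_params(name): a dict with "camera_matrix" (3x3 intrinsics, pixels), "R" (3x3) and "t" (3): a world point X has camera coordinates R X + t. Camera axes: x right, y down, z forward; pixel columns grow to the right and rows downward; lengths in m; the calibration is good to about 2 mm. A picture is of the moment at which its call begins: read the wrist's pose just before it. camera_params takes no time and is no camera call; for the wrist camera it gives the pose at the moment of the call.
- robot.hand_in(): hands the job in, once; it reports no verdict.
The state is a dict: "time": time; "qpos": joint angles; "qvel": joint speeds; "joint_efforts": joint torques, N m; "tool_pos": TCP position; "tool_rot": TCP orientation; "contact_force": force on the tool from outside, world axes, zero at the start; "torque": the same for the moment, N m; "opening": finger opening in m.
Only numpy, scipy, OpenCV 4.12 (cv2) and the standard library are available. Lean on these libraries where they do the work, as an engineer would, in place of code of your own. Each camera call takes 0.05 s, during which the arm holds its last target. There are 200 camera calls.

TASK

Square up the crooked pile of three glaze test tiles by sliding all of them into the corner of the fences on the stand, so that their holes line up over the socket, then take the pin by its knob and pass it down through all three tiles into the socket until the knob rests on the top tile, and let go. The fired tiles chip easily: never press on one with more than 15 N; leave the tiles square to the fences, and leave everything else on the table where it is.

Things in the scene. Friction and masses are not known exactly. Their poses are not given: they have to be found in the camera images.
- tile_green: square fired-clay glaze test tile, pale green glaze, 60 x 60 x 8 mm, about 65 g, brittle, smooth and slippery, lying flat as the lowest of the pile of three; a 12 mm hole goes straight through its centre. Origin: centre of its underside, on the hole axis; x and y parallel to its sides, z up
- tile_blue: square fired-clay glaze test tile, dark blue glaze, 60 x 60 x 8 mm, about 65 g, brittle, smooth and slippery, lying flat as the middle of the pile of three; a 12 mm hole goes straight through its centre. Origin: centre of its underside, on the hole axis; x and y parallel to its sides, z up
- tile_brown: square fired-clay glaze test tile, brown glaze, 60 x 60 x 8 mm, about 65 g, brittle, smooth and slippery, lying flat as the top of the pile of three; a 12 mm hole goes straight through its centre. Origin: centre of its underside, on the hole axis; x and y parallel to its sides, z up
- stand: plywood board 150 x 150 x 12 mm fixed to the table, origin at table height, z up, yaw up to 0.35 rad. It carries one rigid jig of the same yaw: a grey plate 94 x 94 x 18 mm with a socket, and two aluminium fences. The jig is screwed on through slots: it sits up to 12 mm off nominal in x and in y, and that is NOT measured. The pile lies on the plate, 30 mm above the table
- socket_nominal (a point): point 30 mm straight above the stand's origin, at plate-top height: the NOMINAL place of the socket mouth (true place up to 12 mm off in x and in y). The socket is a round 12 mm hole, 18 mm deep. The plate reaches 52 mm from the socket axis to the stand's -x and -y and 42 mm to +x and +y
- corner_nominal (a point): NOMINAL inner corner of the fences at plate top, 30 mm in x and y from socket_nominal (off by the same up to 12 mm). Fences: 10 mm thick, 22 mm high above the plate, along its +x and +y edges, inner faces exactly 30 mm from the true socket axis: a tile touching both has its hole over the socket. Tiles start 7 to 22 mm short in x and y, askew up to 0.2 rad; the pile is 24 mm high
- pin: brass pin 10 mm thick with a wooden knob: shaft 40 mm long with a 1 mm chamfer at the tip, then a round knob 24 mm in diameter and 42 mm high whose flat underside is the shoulder. Origin: the tip of the shaft, on its axis; z points up to the knob. It starts upright in the pin rest, shoulder on the rest. Fully home, the shoulder lies on the top tile (54 mm above the table) and the tip is 14 mm above the table
- pin_rest: wooden block 60 x 60 x 44 mm fixed to the table, with a 12 mm hole in the middle of its top in which the pin stands; origin under its centre
- mug: grey unfired clay mug, 82 mm wide, 100 mm high, handle on its +y side; origin under its centre; bystander
- jar_white: white glaze jar with black cap, 68 mm wide, 85 mm high; origin under its centre; bystander
- jar_red: terracotta-red glaze jar with white cap, 68 mm wide, 85 mm high; origin under its centre; bystander
- spare_tile: white glaze test tile 60 x 60 x 8 mm with a 12 mm hole, lying flat on the table and not wanted; origin under its centre; bystander
- wood_knife: flat wooden modelling knife about 165 mm long along its x, 18 mm wide, 8 mm high; bystander
- strip: wooden thickness strip 30 x 300 x 8 mm, long along its y; origin under its centre; bystander
- scraper: steel scraper with dark wooden back, 90 x 50 mm, 10 mm high; bystander
Things that resemble listed ones, but are neither listed nor needed, are in the scene too. What is shaped like the tile_blue but red or yellow is not meant.

How it is judged:
On the way, in this order (a step that is already met when the one before it is completed fails the run):
1. the three tiles lie squarely on one another, hole centres within 3 mm (horizontal distance between tile_green and tile_blue below 0.003 m and horizontal distance between each of tile_blue, tile_green and tile_brown below 0.003 m and angle between the x axis of each of tile_green, tile_blue, tile_brown and the x axis of stand, either way round below 0.1 rad), for 0.2 s.
2. the pin is through all three tiles and home in the socket (height (world z) of pin below 0.017 m and horizontal distance between each of tile_green, tile_blue, tile_brown and pin below 0.003 m), for 0.2 s.
At the end, for the whole second after the job is handed in: The pin stands upright (within 0.12 rad) and at rest through all three tiles, its tip less than 17 mm above the table (knob within 3 mm of the top tile), each tile's hole centre within 3 mm of the pin, each tile flat (within 0.08 rad), square to the stand within 0.1 rad and at rest, pin released (all of step 2 and angle between pin's own z axis and vertical below 0.12 rad and linear speed of each of pin, tile_green, tile_blue, tile_brown below 0.01 m/s and angle between the x axis of each of tile_green, tile_blue, tile_brown and the x axis of stand, either way round below 0.1 rad and angle between each of tile_green, tile_blue, tile_brown's own z axis and vertical below 0.08 rad); the robot touches nothing.
It fails at once if a tile is pressed with more than 15 N by the fingers, the arm or the pin (contact force between any of tile_green, tile_blue, tile_brown and the fingers above 15 N or contact force between any of tile_green, tile_blue, tile_brown and the arm above 15 N or contact force between any of tile_green, tile_blue, tile_brown and pin above 15 N).
It fails at once if another thing on the table (mug, jars, spare tile, knife, strip, scraper) is moved by more than 15 mm (distance of any of mug, jar_white, jar_red, spare_tile, wood_knife, strip, scraper from where it was at the start of the episode above 0.015 m).
It also fails if it takes over 72 s, if anything falls off the work surface, if the arm or the gripper's body presses on something with over 40 N, if the wrist force passes 120 N, or if a joint passes its speed limit or range.

## Working session

There is one attempt and no reset: what is moved stays moved. The work goes in short steps, Python scripts to look and compute and a tool call to move; the robot and the scene stay as the last step left them, time stands still between calls to the robot, and variables do not carry over. Pictures are saved under pics/ and viewed, about 8 in all and at most 12, crops included, and the job is handed in when it is done.

Besides the shell and the picture viewer there is one more tool, called after "Emit:" in YAML: its name, and indented under it one key for each argument. move_arm: Moves the arm, as the interface text tells. Its arguments: {"type":"object","properties":{"deltas":{"type":"array","items":{"type":"object","properties":{"x":{"type":"number"},"y":{"type":"number"},"z":{"type":"number"},"wx":{"type":"number"},"wy":{"type":"number"},"wz":{"type":"number"},"hand":{"type":"number"}}}},"grip_force":{"type":"number"}},"required":["deltas"]}

```bash
mkdir -p pics; ls; python3 - <<'E'
from cell import monitor, viewer, robot
import cv2,numpy as np
print(monitor.observe())
for n in("top","scene"):
    p=viewer.camera_params(n);print(n,p)
    cv2.imwrite(f"pics/{n}0.png",viewer.read_camera(n)[:,:,::-1])
E
```

```text
pics
{'time': 0.0, 'qpos': array([ 1.14899672e+00,  3.42739399e-01,  1.52501571e+00,  4.25828952e-07,
        1.27538803e+00, -1.46001037e-01]), 'qvel': array([-0.00235906, -0.00042582,  0.00056388,  0.00018935, -0.00055003,
        0.0006455 ]), 'joint_efforts': array([ 2.41688707e-03, -4.31233513e+01, -2.44228506e+01,  7.21831759e-02,
        5.55352808e-02, -1.23330374e-04]), 'tool_pos': array([0.14277758, 0.50479304, 0.22603676]), 'tool_rot': array([-3.14005872e+00, -2.25971970e-04,  2.86579379e+00]), 'contact_force': array([-0.0846519 ,  0.85006954, -0.24033597]), 'torque': array([-0.04951267,  0.00667878, -0.06874762]), 'opening': 0.09207438958704865}
top {'camera_matrix': array([[600.1640636 ,   0.        , 324.60993704],
       [  0.        , 600.1640636 , 239.52031537],
       [  0.        ,   0.        ,   1.        ]]), 'R': array([[ 1.01646923e-03, -9.99921995e-01, -1.24486891e-02],
       [-9.88610455e-01,  8.68635713e-04, -1.50494566e-01],
       [ 1.50493640e-01,  1.24598773e-02, -9.88532456e-01]]), 't': array([0.01601297, 0.58622206, 0.99827923])}
scene {'camera_matrix': array([[445.69590691,   0.        , 321.50830389],
       [  0.        , 445.69590691, 237.4788855 ],
       [  0.        ,   0.        ,   1.        ]]), 'R': array([[-0.80099805,  0.59846882,  0.01540125],
       [ 0.49920658,  0.68190199, -0.53460497],
       [-0.33044655, -0.42052913, -0.84496173]]), 't': array([ 0.46048968, -0.25693195,  1.06952892])}
```

View pics/top0.png

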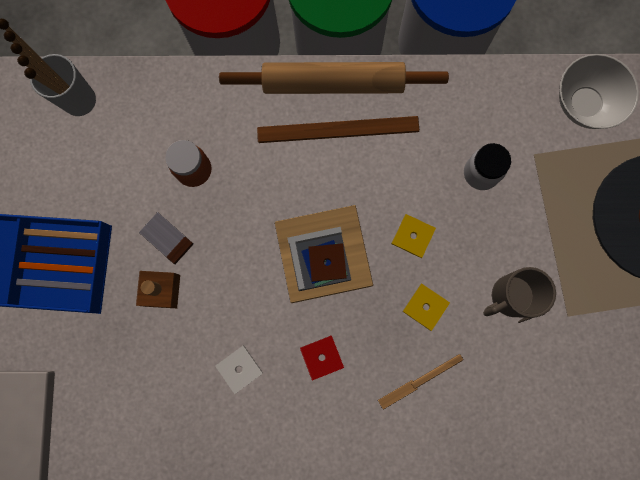

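View pics/scene0.png

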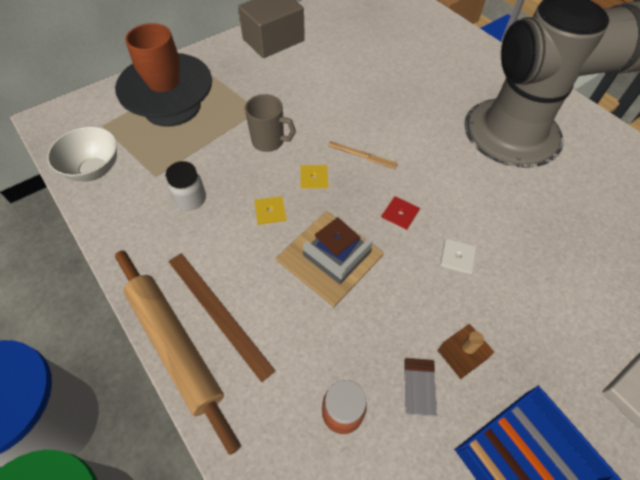

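The top view shows the stand at (324,254), with the brown, blue and green pile at about (325,265). The pin knob is at (150,288), standing on its rest at (158,290). Look-alikes are the red tile (322,358), yellow tiles (413,236) and (426,307), white spare tile (238,369), and rolling-pin handles (240,78) and (428,77). None of these fit the descriptions. I'll check the choice with one close crop.

```bash
cat > h.py <<'E'
import cv2,numpy as np
from cell import monitor, viewer, robot
from scipy.spatial.transform import Rotation as Ro
def ray(uv,p,z):
    uv=np.atleast_2d(uv).astype(float);K,R,t=p["camera_matrix"],p["R"],p["t"]
    d=np.c_[uv,np.ones(len(uv))]@np.linalg.inv(K).T@R;c=-R.T@t
    return (c+d*((z-c[2])/d[:,2])[:,None])[:,:2]
def px(X,p):
    c=p["R"]@np.array(X)+p["t"];c=p["camera_matrix"]@c;return c[:2]/c[2]
def big(m):
    c,_=cv2.findContours(m.astype(np.uint8),cv2.RETR_EXTERNAL,cv2.CHAIN_APPROX_NONE)
    return max(c,key=cv2.contourArea)
E
python3 - <<'E'
from h import *
im=cv2.imread("pics/top0.png");p=viewer.camera_params("top")
a=cv2.resize(im[195:315,265:385],(600,600),interpolation=cv2.INTER_CUBIC)
b=cv2.resize(im[260:320,130:190],(200,200),interpolation=cv2.INTER_CUBIC)
o=np.zeros((600,800,3),np.uint8);o[:,:600]=a;o[:200,600:]=b
cv2.imwrite("pics/crop.png",np.clip(o*1.8,0,255).astype(np.uint8))
print("pin",ray([[150,288]],p,.086),"stand approx",ray([[324,254]],p,.012))
hsv=cv2.cvtColor(im,cv2.COLOR_BGR2HSV)
for q in [(285,260),(365,285),(327,262),(307,246),(300,250),(240,290)]: print(q,hsv[q[1],q[0]])
w=viewer.read_camera("wrist");cv2.imwrite("pics/w0.png",w[:,:,::-1])
pw=viewer.camera_params("wrist");s=monitor.observe();T=Ro.from_euler("xyz",s["tool_rot"]).as_matrix()
print("wristcam in tool",T.T@(-pw["R"].T@pw["t"]-s["tool_pos"]),(pw["R"]@T).round(3),pw["camera_matrix"][0,0])
E
```

```text
pin [[0.49908364 0.30413058]] stand approx [[0.56501133 0.01752839]]
(285, 260) [ 17 137 125]
(365, 285) [ 16 136 120]
(327, 262) [112 210  73]
(307, 246) [105  18  57]
(300, 250) [120  13  57]
(240, 290) [ 11  32 126]
wristcam in tool [ 0.08127107 -0.00035174 -0.15725286] [[ 0.     1.    -0.   ]
 [-0.952  0.    -0.305]
 [-0.305  0.001  0.952]] 362.37977310952107
```

View pics/crop.png

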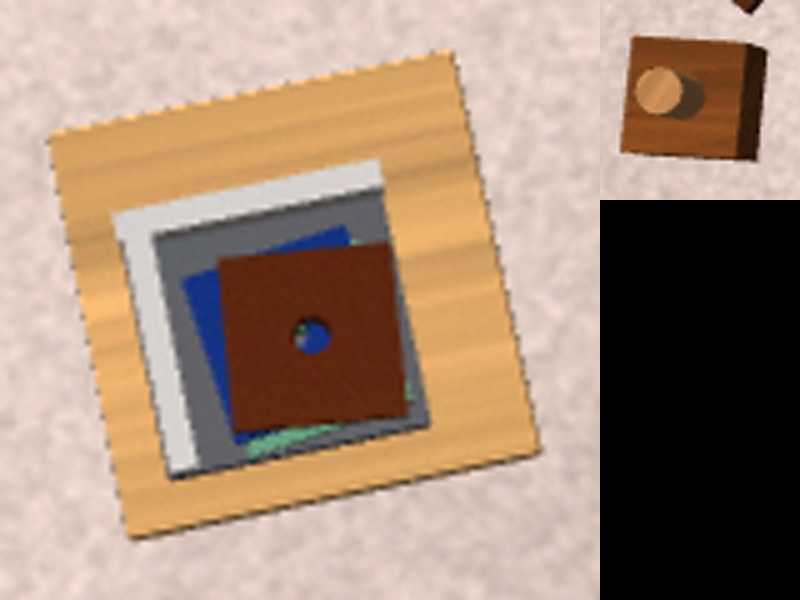

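The crop confirms the brown, blue and green pile inside the L of grey fences, which run along the top (+x) and left (+y). The small inset shows the round knob on the rest. Fence outer corner is at crop pixel (114,212) and inner corner at (153,233). Board corners are (48,137), (452,52), (540,452) and (130,540).

```bash
cat >> h.py <<'E'
def rel(xyz,yaw):
    s=monitor.observe();T=Ro.from_euler("xyz",s["tool_rot"])
    d=T.inv().apply(np.array(xyz)-s["tool_pos"]);D=Ro.from_euler("xyz",[np.pi,0,yaw])
    print("now",s["tool_pos"].round(4),s["tool_rot"].round(4),"t",round(s["time"],2),"F",s["contact_force"].round(1))
    print("delta",d.round(4),"rot",(T.inv()*D).as_rotvec(degrees=True).round(2))
E
python3 - <<'E'
from h import *
p=viewer.camera_params("top")
f=lambda c,z:ray(np.array(c)/5+[264.6,194.6],p,z)
B=f([[48,137],[452,52],[540,452],[130,540]],.012)
print("board",B,B.mean(0))
for i,j in((1,0),(2,3),(3,0),(2,1)):
    e=B[j]-B[i];print(np.arctan2(e[1],e[0])%(np.pi/2))
F=f([[114,212],[378,160],[384,187],[153,233]],.052);print("fence",F)
psi=np.mean([np.arctan2(*(B[j]-B[i])[::-1])%(np.pi/2) for i,j in((1,0),(2,3),(3,0),(2,1))])
R=np.array([[np.cos(psi),-np.sin(psi)],[np.sin(psi),np.cos(psi)]])
s1=F[0]-R@[40,40]/np.float64(1000);s2=F[3]-R@[30,30]/np.float64(1000)
print("psi",psi,"sock",s1,s2,"brown hole",f([[311,335]],.054))
c=(s1+s2)/2;v=c-R@[.033,0]
rel([*v,.25],psi+np.pi)
E
```

```text
board [[ 0.62317998  0.10734775]
 [ 0.65420612 -0.038384  ]
 [ 0.50966438 -0.06856399]
 [ 0.47858686  0.07638941]] [0.56640933 0.01919729]
0.20976707922935267
0.21119942455519825
0.21092208229539053
0.2058404172529262
fence [[ 0.58953362  0.08023971]
 [ 0.60765781 -0.01098585]
 [ 0.59818888 -0.01303086]
 [ 0.58218756  0.06669668]]
psi 0.20943225083321693 sock [0.55872384 0.03279757] [0.55908023 0.03111507] brown hole [[0.54653694 0.0121485 ]]
now [0.1428 0.5049 0.2262] [-3.1404e+00 -2.0000e-04  2.8658e+00] t 0.15 F [ 0.1 -0.3 -0.2]
delta [-0.5    -0.3572 -0.0235] rot [ -0.06  -0.03 -27.8 ]
```

Emit:
move_arm:
  deltas:
    - {"x": -0.0625, "y": -0.04465, "z": -0.003, "wz": -3.5, "hand": 1}
    - {"x": -0.125, "y": -0.0893, "z": -0.006, "wz": -7}
    - {"x": -0.1875, "y": -0.134, "z": -0.009, "wz": -10.5}
    - {"x": -0.25, "y": -0.1786, "z": -0.012, "wz": -14}
    - {"x": -0.3125, "y": -0.223, "z": -0.015, "wz": -17.4}
    - {"x": -0.375, "y": -0.268, "z": -0.018, "wz": -20.9}
    - {"x": -0.4375, "y": -0.3126, "z": -0.021, "wz": -24.4}
    - {"x": -0.5, "y": -0.357, "z": -0.024, "wz": -27.8}

```text
schema error: expected keys x, y, z, wx, wy, wz, hand
```

```bash
python3 - <<'E'
from h import *
rel([.526,.025,.25],.2094+np.pi)
E
```

```text
now [0.1428 0.5049 0.2262] [-3.1404e+00 -2.0000e-04  2.8658e+00] t 0.15 F [ 0.1 -0.3 -0.2]
delta [-0.4994 -0.3574 -0.0235] rot [ -0.06  -0.03 -27.8 ]
```

Emit:
move_arm:
  deltas:
    - {"x": -0.0625, "y": -0.04465, "z": -0.003, "wx": 0, "wy": 0, "wz": -4, "hand": 0}
    - {"x": -0.125, "y": -0.0893, "z": -0.006, "wx": 0, "wy": 0, "wz": -8, "hand": 0}
    - {"x": -0.25, "y": -0.1786, "z": -0.012, "wx": 0, "wy": 0, "wz": -14, "hand": 0}
    - {"x": -0.3125, "y": -0.223, "z": -0.015, "wx": 0, "wy": 0, "wz": -18, "hand": 0}
    - {"x": -0.375, "y": -0.268, "z": -0.018, "wx": 0, "wy": 0, "wz": -22, "hand": 0}
    - {"x": -0.4375, "y": -0.3126, "z": -0.021, "wx": 0, "wy": 0, "wz": -26, "hand": 0}
    - {"x": -0.5, "y": -0.357, "z": -0.0235, "wx": 0, "wy": 0, "wz": -27.8, "hand": 0}
    - {"x": -0.5, "y": -0.357, "z": -0.0235, "wx": 0, "wy": 0, "wz": -27.8, "hand": 0}

```text
time: 1.15
tool_pos: [0.456, 0.1132, 0.246]
tool_rot: [3.141, 0.0, -2.932]
contact_force: [1.1, 0.5, -0.2]
opening: 0.0166
```

Emit:
move_arm:
  deltas:
    - {"x": 0, "y": 0, "z": 0, "wx": 0, "wy": 0, "wz": 0, "hand": 0}

```text
time: 1.27
tool_pos: [0.4572, 0.1118, 0.2456]
tool_rot: [-3.141, 0.0, -2.938]
contact_force: [-0.9, -0.3, 0.3]
opening: 0.0065
```

```bash
python3 - <<'E'
from h import *
rel([.526,.025,.25],.2094+np.pi)
E
```

```text
now [0.4572 0.1118 0.2456] [-3.1409e+00  1.0000e-04 -2.9381e+00] t 1.27 F [-0.9 -0.3  0.3]
delta [-0.0499 -0.0989 -0.0044] rot [-0.04  0.   -0.34]
```

Emit:
move_arm:
  deltas:
    - {"x": -0.025, "y": -0.05, "z": -0.002, "wx": 0, "wy": 0, "wz": 0, "hand": 0}
    - {"x": -0.05, "y": -0.099, "z": -0.0044, "wx": 0, "wy": 0, "wz": -0.2, "hand": 0}
    - {"x": -0.05, "y": -0.099, "z": -0.0044, "wx": 0, "wy": 0, "wz": -0.34, "hand": 0}
    - {"x": -0.05, "y": -0.099, "z": -0.0044, "wx": 0, "wy": 0, "wz": -0.34, "hand": 0}

```text
time: 1.78
tool_pos: [0.5237, 0.0296, 0.2499]
tool_rot: [3.14, -0.001, -2.926]
contact_force: [-0.4, 0.8, 0.5]
opening: 0.0005
```

```bash
python3 - <<'E'
from h import *
rel([.526,.025,.25],.2094+np.pi)
p=viewer.camera_params("wrist");np.savez("w1.npz",**p)
w=viewer.read_camera("wrist")[:,:,::-1];cv2.imwrite("pics/w1.png",np.clip(w*1.8,0,255).astype(np.uint8))
print(px([.559,.032,.03],p))
E
```

```text
now [0.5237 0.0296 0.2499] [ 3.1405e+00 -1.4000e-03 -2.9261e+00] t 1.77 F [-0.4  0.8  0.5]
delta [-0.0012 -0.005  -0.0001] rot [ 0.06 -0.08  0.35]
[312.57542753 236.70753992]
```

View pics/w1.png

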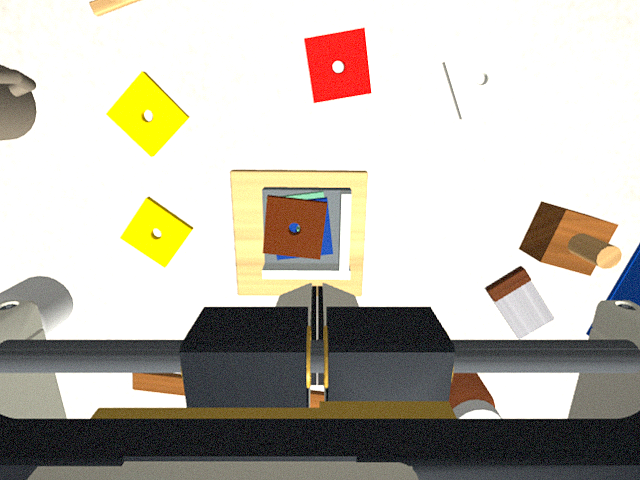

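The wrist view is upside down: up is stand −x and right is +y. The L-shaped fence's inner corner is near (340,270), the brown hole at (294,229), and the closed fingers at (317,300).

```bash
python3 - <<'E'
from h import *
p=np.load("w1.npz");im=cv2.imread("pics/w1.png")
hsv=cv2.cvtColor(im,cv2.COLOR_BGR2HSV)
m=np.zeros((480,640),np.uint8);roi=(slice(182,286),slice(245,356))
m[roi]=((hsv[roi][:,:,1]<40)&(hsv[roi][:,:,2]>190))
ys,xs=np.nonzero(m);W=ray(np.c_[xs,ys],p,.052)
psi=.2094;R=np.array([[np.cos(psi),-np.sin(psi)],[np.sin(psi),np.cos(psi)]])
L=(W-[.559,.032])@R*1000
a=L[(L[:,1]<25)&(L[:,0]>20)];b=L[(L[:,0]<25)&(L[:,1]>20)]
print("x fence: mid",a[:,0].min(),np.median(a[:,0]),a[:,0].max(),"slope",np.polyfit(a[:,1],a[:,0],1)[0])
print("y fence: mid",b[:,1].min(),np.median(b[:,1]),b[:,1].max(),"slope",np.polyfit(b[:,0],b[:,1],1)[0], "ends",a[:,1].min(),b[:,0].min())
for n,lo,hi in(("brown",(0,120,40),(12,255,160)),("blue",(105,120,60),(130,255,255)),("green",(60,40,60),(90,200,255))):
    mm=cv2.inRange(hsv,lo,hi);mm[:185]=0;mm[275:]=0;mm[:,:255]=0;mm[:,345:]=0
    c=big(mm);r=cv2.minAreaRect(c);z={"brown":.054,"blue":.046,"green":.038}[n]
    Q=(ray(cv2.boxPoints(r),p,z)-[.559,.032])@R*1000;print(n,Q.round(1).tolist(),Q.mean(0).round(1))
print("brown hole",((ray([[294,229]],p,.054)-[.559,.032])@R*1000))
E
```

```text
x fence: mid 29.915785730018154 34.86709670410082 40.63003182031883 slope 0.0036865909719982198
y fence: mid 27.86373707382723 33.11638189054373 38.37787130567777 slope -0.0034318083173382626 ends -53.48469901452842 -51.22022813933122
brown [[9.7, -53.2], [-49.9, -44.6], [-43.7, 14.0], [16.6, 8.3]] [-16.8 -18.9]
blue [[14.2, 9.1], [-38.7, 8.6], [-38.7, 19.8], [14.1, 20.8]] [-12.3  14.6]
green [[-47.3, -32.7], [-53.0, 10.8], [-45.4, 11.8], [-39.6, -31.9]] [-46.3 -10.5]
brown hole [[-15.46058743 -18.63484475]]
```

```bash
cat >> h.py <<'E'
PSI=.2094;S=np.array([.5593,.0302]);RS=np.array([[np.cos(PSI),-np.sin(PSI)],[np.sin(PSI),np.cos(PSI)]])
def loc(yaw=PSI+np.pi,tgt=None):
    s=monitor.observe();l=RS.T@(s["tool_pos"][:2]-S)
    print("local mm",(l*1000).round(1),"Flocal",(RS.T@s["contact_force"][:2]).round(1),s["contact_force"][2].round(1),"open",round(s["opening"],4))
    if tgt is not None: rel([*(S+RS@np.array(tgt[:2])),tgt[2]],yaw)
E
python3 -c "
from h import *
loc(tgt=[-.074,-.011,.1])"
```

```text
local mm [-34.9   7.2] Flocal [0.4 1.2] -0.1 open 0.0006
now [0.5236 0.03   0.2501] [ 3.1407e+00 -1.0000e-03 -2.9252e+00] t 1.82 F [ 0.1  1.3 -0.1]
delta [ 0.039  -0.018   0.1502] rot [ 0.05 -0.06  0.4 ]
```

Emit:
move_arm:
  deltas:
    - {"x": 0.02, "y": -0.009, "z": 0.04, "wx": 0.05, "wy": -0.06, "wz": 0.4, "hand": 0}
    - {"x": 0.039, "y": -0.018, "z": 0.08, "wx": 0.05, "wy": -0.06, "wz": 0.4, "hand": 0}
    - {"x": 0.039, "y": -0.018, "z": 0.13, "wx": 0.05, "wy": -0.06, "wz": 0.4, "hand": 0}
    - {"x": 0.039, "y": -0.018, "z": 0.15, "wx": 0.05, "wy": -0.06, "wz": 0.4, "hand": 0}
    - {"x": 0.039, "y": -0.018, "z": 0.15, "wx": 0.05, "wy": -0.06, "wz": 0.4, "hand": 0}
    - {"x": 0.039, "y": -0.018, "z": 0.15, "wx": 0.05, "wy": -0.06, "wz": 0.4, "hand": 0}

```text
time: 2.58
tool_pos: [0.4908, 0.0034, 0.1015]
tool_rot: [-3.14, 0.003, -2.932]
contact_force: [0.1, -0.1, 0.3]
opening: 0.0004
```

```bash
python3 -c "
from h import *
loc(tgt=[-.074,-.011,.0325])"
```

```text
local mm [-72.6 -11.9] Flocal [ 0.1 -0.1] 0.3 open 0.0004
now [0.4908 0.0034 0.1015] [-3.1402e+00  2.8000e-03 -2.9320e+00] t 2.58 F [ 0.1 -0.1  0.3]
delta [0.0016 0.001  0.069 ] rot [-0.08  0.16  0.01]
```

Emit:
move_arm:
  deltas:
    - {"x": 0.001, "y": 0.001, "z": 0.03, "wx": 0, "wy": 0, "wz": 0, "hand": 0}
    - {"x": 0.001, "y": 0.001, "z": 0.055, "wx": 0, "wy": 0, "wz": 0, "hand": 0}
    - {"x": 0.001, "y": 0.001, "z": 0.067, "wx": 0, "wy": 0, "wz": 0, "hand": 0}
    - {"x": 0.001, "y": 0.001, "z": 0.067, "wx": 0, "wy": 0, "wz": 0, "hand": 0}
    - {"x": 0.001, "y": 0.001, "z": 0.067, "wx": 0, "wy": 0, "wz": 0, "hand": 0}

```text
time: 3.2
tool_pos: [0.4901, 0.0034, 0.0344]
tool_rot: [-3.14, 0.003, -2.933]
contact_force: [-0.7, 0.2, 0.3]
opening: 0.0007
```

```bash
python3 -c "
from h import *
loc(tgt=[-.044,-.011,.0325])"
```

```text
local mm [-73.3 -11.8] Flocal [-0.6  0.3] 0.3 open 0.0007
now [0.4901 0.0034 0.0344] [-3.1401e+00  3.0000e-03 -2.9331e+00] t 3.2 F [-0.7  0.2  0.3]
delta [-0.0293  0.0008  0.002 ] rot [-0.09  0.17 -0.05]
```

Emit:
move_arm:
  deltas:
    - {"x": -0.004, "y": 0, "z": 0.0015, "wx": 0, "wy": 0.1, "wz": 0, "hand": 0}
    - {"x": -0.008, "y": 0, "z": 0.0015, "wx": 0, "wy": 0.1, "wz": 0, "hand": 0}
    - {"x": -0.012, "y": 0, "z": 0.0015, "wx": 0, "wy": 0.1, "wz": 0, "hand": 0}
    - {"x": -0.016, "y": 0, "z": 0.0015, "wx": 0, "wy": 0.1, "wz": 0, "hand": 0}
    - {"x": -0.02, "y": 0, "z": 0.0015, "wx": 0, "wy": 0.1, "wz": 0, "hand": 0}
    - {"x": -0.023, "y": 0, "z": 0.0015, "wx": 0, "wy": 0.1, "wz": 0, "hand": 0}
    - {"x": -0.026, "y": 0, "z": 0.0015, "wx": 0, "wy": 0.1, "wz": 0, "hand": 0}
    - {"x": -0.028, "y": 0, "z": 0.0015, "wx": 0, "wy": 0.1, "wz": 0, "hand": 0}

```text
time: 4.2
tool_pos: [0.5165, 0.0093, 0.0318]
tool_rot: [-3.141, -0.001, -2.933]
contact_force: [-2.4, -0.7, 0.5]
opening: 0.0006
```

```bash
python3 -c "
from h import *
loc(tgt=[-.0395,-.011,.0325])
p=viewer.camera_params('wrist');w=viewer.read_camera('wrist')[:,:,::-1];t=viewer.read_camera('top')[:,:,::-1]
o=np.hstack([cv2.resize(w[160:480,120:520],(500,400)),cv2.resize(t[215:295,285:365],(300,300))[0:300] if 0 else cv2.resize(t[205:305,290:365],(300,400))])
cv2.imwrite('pics/p1.png',np.clip(o*1.8,0,255).astype(np.uint8))"
```

```text
local mm [-46.2 -11.5] Flocal [-2.5 -0.1] 0.5 open 0.0006
now [0.5165 0.0093 0.0318] [-3.1410e+00 -1.4000e-03 -2.9331e+00] t 4.2 F [-2.4 -0.7  0.5]
delta [-0.0067  0.0005 -0.0007] rot [-0.03 -0.08 -0.05]
```

View pics/p1.png

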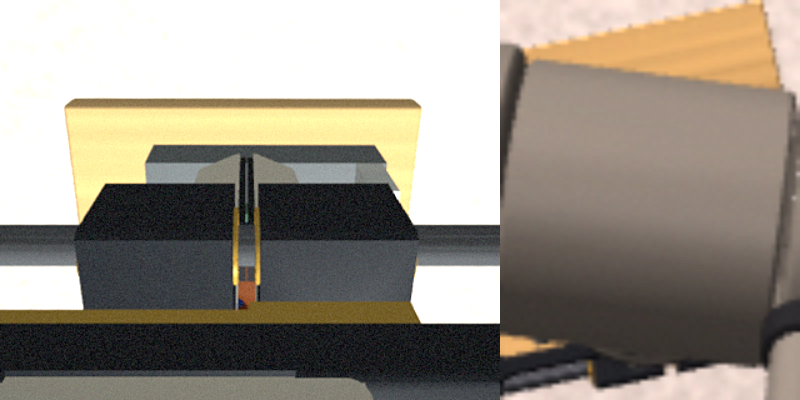

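The fingers hide the pile, so I'll continue on force feedback.

Emit:
move_arm:
  deltas:
    - {"x": -0.001, "y": 0, "z": 0, "wx": 0, "wy": 0, "wz": 0, "hand": 0}
    - {"x": -0.002, "y": 0, "z": 0, "wx": 0, "wy": 0, "wz": 0, "hand": 0}
    - {"x": -0.002, "y": 0, "z": 0, "wx": 0, "wy": 0, "wz": 0, "hand": 0}

```text
time: 4.68
tool_pos: [0.5187, 0.0097, 0.0319]
tool_rot: [-3.141, -0.0, -2.933]
contact_force: [-1.6, 0.6, -1.2]
opening: 0.0004
```

Emit:
move_arm:
  deltas:
    - {"x": -0.001, "y": 0, "z": 0, "wx": 0, "wy": 0, "wz": 0, "hand": 0}
    - {"x": -0.001, "y": 0, "z": 0, "wx": 0, "wy": 0, "wz": 0, "hand": 0}

```text
time: 4.92
tool_pos: [0.5196, 0.0099, 0.0319]
tool_rot: [-3.141, -0.001, -2.933]
contact_force: [-2.0, 0.8, -0.6]
opening: 0.0006
```

```bash
python3 -c "
from h import *
loc(tgt=[-.0395,-.011,.0325])"
```

```text
local mm [-43.1 -11.6] Flocal [-1.8  1.2] -0.6 open 0.0006
now [0.5196 0.0099 0.0319] [-3.1408e+00 -8.0000e-04 -2.9332e+00] t 4.92 F [-2.   0.8 -0.6]
delta [-0.0036  0.0006 -0.0006] rot [-0.04 -0.04 -0.06]
```

Emit:
move_arm:
  deltas:
    - {"x": -0.001, "y": 0, "z": 0, "wx": 0, "wy": 0, "wz": 0, "hand": 0}
    - {"x": -0.002, "y": 0, "z": 0, "wx": 0, "wy": 0, "wz": 0, "hand": 0}
    - {"x": -0.002, "y": 0, "z": 0, "wx": 0, "wy": 0, "wz": 0, "hand": 0}

```text
time: 5.3
tool_pos: [0.5207, 0.0105, 0.0317]
tool_rot: [-3.142, -0.003, -2.933]
contact_force: [-5.1, 1.0, 2.6]
opening: 0.0001
```

Emit:
move_arm:
  deltas:
    - {"x": -0.001, "y": 0, "z": 0, "wx": 0, "wy": 0, "wz": 0, "hand": 0}
    - {"x": -0.001, "y": 0, "z": 0, "wx": 0, "wy": 0, "wz": 0, "hand": 0}

```text
time: 5.55
tool_pos: [0.5208, 0.0106, 0.0316]
tool_rot: [3.141, -0.004, -2.933]
contact_force: [-7.4, 0.3, 3.4]
opening: 0.0002
```

```bash
python3 -c "
from h import *
loc(tgt=[-.0395,-.011,.0325])"
```

```text
local mm [-41.7 -11.2] Flocal [-7.1  1.8] 3.4 open 0.0002
now [0.5208 0.0106 0.0316] [ 3.1414 -0.0044 -2.933 ] t 5.55 F [-7.4  0.3  3.4]
delta [-0.0022  0.0002 -0.0009] rot [ 0.01 -0.25 -0.05]
```

Force rises to about 7 N at x = −41.7 mm, so the pile is against the +x fence. I'll back off, rise and look.

Emit:
move_arm:
  deltas:
    - {"x": 0.004, "y": 0, "z": 0, "wx": 0, "wy": 0.2, "wz": 0, "hand": 0}
    - {"x": 0.012, "y": 0, "z": 0, "wx": 0, "wy": 0.2, "wz": 0, "hand": 0}
    - {"x": 0.014, "y": -0.01, "z": -0.05, "wx": 0, "wy": 0.2, "wz": 0, "hand": 0}
    - {"x": 0.007, "y": -0.035, "z": -0.1, "wx": 0, "wy": 0.2, "wz": 0, "hand": 0}
    - {"x": -0.01, "y": -0.06, "z": -0.1, "wx": 0, "wy": 0.2, "wz": 0, "hand": 0}
    - {"x": -0.01, "y": -0.06, "z": -0.1, "wx": 0, "wy": 0.2, "wz": 0, "hand": 0}
    - {"x": -0.01, "y": -0.06, "z": -0.1, "wx": 0, "wy": 0.2, "wz": 0, "hand": 0}

```text
time: 6.42
tool_pos: [0.5438, -0.0457, 0.1313]
tool_rot: [3.142, -0.005, -2.933]
contact_force: [-0.6, -0.1, 0.2]
opening: 0.0004
```

```bash
python3 -c "
from h import *
loc(tgt=[-.033,-.072,.0335])
p=viewer.camera_params('wrist');np.savez('w2.npz',**p);w=viewer.read_camera('wrist')[:,:,::-1]
u=px([*S,.04],p).astype(int);print(u)
y0,x0=max(0,u[1]-100),u[0]-133
o=cv2.resize(w[y0:y0+200,x0:x0+266],(798,600),interpolation=cv2.INTER_CUBIC);print(x0,y0)
cv2.imwrite('pics/p2.png',np.clip(o*1.6,0,255).astype(np.uint8))"
```

```text
local mm [-30.9 -71. ] Flocal [-0.6  0. ] 0.2 open 0.0004
now [ 0.5438 -0.0457  0.1313] [ 3.1415 -0.0054 -2.9335] t 6.42 F [-0.6 -0.1  0.2]
delta [ 0.0016 -0.001   0.0978] rot [ 0.   -0.31 -0.07]
[413 282]
280 182
```

View pics/p2.png

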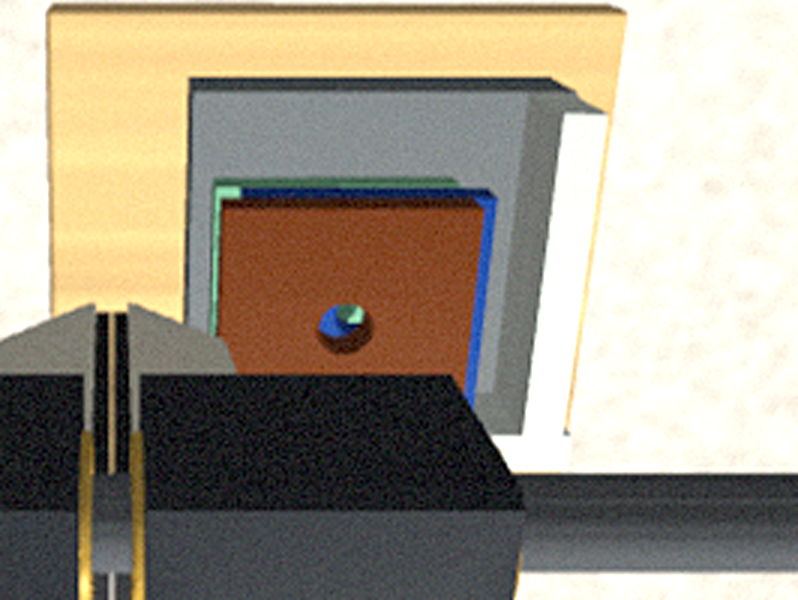

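The pile is now square and flush in x (brown hole at crop (345,328)), with all three still about 16 mm short of the +y fence on the right. Next is the +y push.

Emit:
move_arm:
  deltas:
    - {"x": -0.013, "y": -0.008, "z": 0.01, "wx": 0, "wy": -0.3, "wz": 0, "hand": 0}
    - {"x": -0.026, "y": -0.012, "z": 0.03, "wx": 0, "wy": -0.3, "wz": 0, "hand": 0}
    - {"x": -0.026, "y": -0.012, "z": 0.06, "wx": 0, "wy": -0.3, "wz": 0, "hand": 0}
    - {"x": -0.026, "y": -0.012, "z": 0.085, "wx": 0, "wy": -0.3, "wz": 0, "hand": 0}
    - {"x": -0.026, "y": -0.012, "z": 0.096, "wx": 0, "wy": -0.3, "wz": 0, "hand": 0}
    - {"x": -0.026, "y": -0.012, "z": 0.096, "wx": 0, "wy": -0.3, "wz": 0, "hand": 0}
    - {"x": -0.026, "y": -0.012, "z": 0.096, "wx": 0, "wy": -0.3, "wz": 0, "hand": 0}

```text
time: 7.35
tool_pos: [0.5731, -0.0527, 0.0367]
tool_rot: [-3.14, 0.003, -2.933]
contact_force: [0.1, -0.5, 1.0]
opening: 0.0002
```

```bash
python3 -c "
from h import *
loc(tgt=[-.005,-.055,.0333])"
```

```text
local mm [ -3.7 -83.9] Flocal [-0.  -0.5] 1.0 open 0.0002
now [ 0.5731 -0.0527  0.0367] [-3.1401e+00  2.7000e-03 -2.9331e+00] t 7.35 F [ 0.1 -0.5  1. ]
delta [0.0013 0.0289 0.0033] rot [-0.09  0.15 -0.05]
```

Emit:
move_arm:
  deltas:
    - {"x": 0, "y": 0.004, "z": 0.003, "wx": 0, "wy": 0.1, "wz": 0, "hand": 0}
    - {"x": 0, "y": 0.008, "z": 0.003, "wx": 0, "wy": 0.1, "wz": 0, "hand": 0}
    - {"x": 0, "y": 0.012, "z": 0.003, "wx": 0, "wy": 0.1, "wz": 0, "hand": 0}
    - {"x": 0, "y": 0.016, "z": 0.003, "wx": 0, "wy": 0.1, "wz": 0, "hand": 0}
    - {"x": 0, "y": 0.02, "z": 0.003, "wx": 0, "wy": 0.1, "wz": 0, "hand": 0}
    - {"x": 0, "y": 0.023, "z": 0.003, "wx": 0, "wy": 0.1, "wz": 0, "hand": 0}
    - {"x": 0, "y": 0.025, "z": 0.003, "wx": 0, "wy": 0.1, "wz": 0, "hand": 0}
    - {"x": 0, "y": 0.025, "z": 0.003, "wx": 0, "wy": 0.1, "wz": 0, "hand": 0}

```text
time: 8.35
tool_pos: [0.5671, -0.028, 0.0328]
tool_rot: [-3.141, -0.001, -2.933]
contact_force: [-0.7, -0.6, -0.3]
opening: 0.0001
```

```bash
python3 -c "
from h import *
loc(tgt=[-.005,-.05,.0333])"
```

```text
local mm [ -4.5 -58.6] Flocal [-0.8 -0.5] -0.3 open 0.0001
now [ 0.5671 -0.028   0.0328] [-3.1408e+00 -7.0000e-04 -2.9332e+00] t 8.35 F [-0.7 -0.6 -0.3]
delta [ 0.0005  0.0086 -0.0005] rot [-0.04 -0.04 -0.06]
```

Emit:
move_arm:
  deltas:
    - {"x": 0, "y": 0.002, "z": 0, "wx": 0, "wy": 0, "wz": 0, "hand": 0}
    - {"x": 0, "y": 0.004, "z": 0, "wx": 0, "wy": 0, "wz": 0, "hand": 0}
    - {"x": 0, "y": 0.006, "z": 0, "wx": 0, "wy": 0, "wz": 0, "hand": 0}
    - {"x": 0, "y": 0.007, "z": 0, "wx": 0, "wy": 0, "wz": 0, "hand": 0}
    - {"x": 0, "y": 0.007, "z": 0, "wx": 0, "wy": 0, "wz": 0, "hand": 0}

```text
time: 8.98
tool_pos: [0.5657, -0.0211, 0.0328]
tool_rot: [-3.141, -0.001, -2.933]
contact_force: [0.1, -0.4, 1.1]
opening: 0.0003
```

Emit:
move_arm:
  deltas:
    - {"x": 0, "y": 0.0015, "z": 0, "wx": 0, "wy": 0, "wz": 0, "hand": 0}
    - {"x": 0, "y": 0.003, "z": 0, "wx": 0, "wy": 0, "wz": 0, "hand": 0}
    - {"x": 0, "y": 0.003, "z": 0, "wx": 0, "wy": 0, "wz": 0, "hand": 0}

```text
time: 9.35
tool_pos: [0.565, -0.0182, 0.0328]
tool_rot: [-3.141, -0.001, -2.933]
contact_force: [0.7, -0.2, 0.9]
opening: 0.0003
```

```bash
python3 -c "
from h import *
loc(tgt=[-.005,-.0475,.0333])"
```

```text
local mm [ -4.5 -48.5] Flocal [ 0.7 -0.3] 0.9 open 0.0003
now [ 0.565  -0.0182  0.0328] [-3.1409e+00 -7.0000e-04 -2.9332e+00] t 9.35 F [ 0.7 -0.2  0.9]
delta [ 0.0005  0.001  -0.0005] rot [-0.04 -0.04 -0.06]
```

There's no contact force at y = −48.5, so the finger backs must taper at the tip. I'll turn the tool 90° and push with the flat side face that worked for x.

Emit:
move_arm:
  deltas:
    - {"x": 0, "y": -0.024, "z": 0, "wx": 0, "wy": 0, "wz": 0, "hand": 0}
    - {"x": 0, "y": -0.024, "z": -0.04, "wx": 0, "wy": 0, "wz": 10, "hand": 0}
    - {"x": 0, "y": -0.024, "z": -0.06, "wx": 0, "wy": 0, "wz": 20, "hand": 0}
    - {"x": 0, "y": -0.024, "z": -0.06, "wx": 0, "wy": 0, "wz": 30, "hand": 0}
    - {"x": 0, "y": -0.024, "z": -0.06, "wx": 0, "wy": 0, "wz": 40, "hand": 0}
    - {"x": 0, "y": -0.024, "z": -0.06, "wx": 0, "wy": 0, "wz": 50, "hand": 0}
    - {"x": 0, "y": -0.024, "z": -0.06, "wx": 0, "wy": 0, "wz": 60, "hand": 0}
    - {"x": 0, "y": -0.024, "z": -0.06, "wx": 0, "wy": 0, "wz": 70, "hand": 0}

```text
time: 10.35
tool_pos: [0.5699, -0.0416, 0.0927]
tool_rot: [-3.141, 0.0, 2.123]
contact_force: [0.4, 0.0, -0.8]
opening: 0.0004
```

Emit:
move_arm:
  deltas:
    - {"x": 0, "y": 0, "z": 0, "wx": 0, "wy": 0, "wz": 10, "hand": 0}
    - {"x": 0, "y": 0, "z": 0, "wx": 0, "wy": 0, "wz": 20, "hand": 0}
    - {"x": 0, "y": 0, "z": 0, "wx": 0, "wy": 0, "wz": 20, "hand": 0}
    - {"x": 0, "y": 0, "z": 0, "wx": 0, "wy": 0, "wz": 20, "hand": 0}

```text
time: 10.85
tool_pos: [0.57, -0.0417, 0.0928]
tool_rot: [-3.141, 0.001, 1.783]
contact_force: [-0.2, -0.2, -0.1]
opening: 0.0003
```

```bash
python3 -c "
from h import *
loc(yaw=PSI+np.pi/2,tgt=[-.005,-.072,.0333])"
```

```text
local mm [ -4.5 -72.5] Flocal [-0.2 -0.2] -0.1 open 0.0003
now [ 0.57   -0.0417  0.0928] [-3.1408e+00  7.0000e-04  1.7826e+00] t 10.85 F [-0.2 -0.2 -0.1]
delta [ 0.0006 -0.0005  0.0595] rot [-0.04  0.04  0.14]
```

Tool x is now stand +y. I'll take one picture of the pile state from here and then descend.

Emit:
move_arm:
  deltas:
    - {"x": 0, "y": 0, "z": 0.03, "wx": 0, "wy": 0, "wz": 0.1, "hand": 0}
    - {"x": 0, "y": 0, "z": 0.055, "wx": 0, "wy": 0, "wz": 0.1, "hand": 0}
    - {"x": 0, "y": 0, "z": 0.0595, "wx": 0, "wy": 0, "wz": 0.1, "hand": 0}
    - {"x": 0, "y": 0, "z": 0.0595, "wx": 0, "wy": 0, "wz": 0.1, "hand": 0}
    - {"x": 0.003, "y": 0, "z": 0.0595, "wx": 0, "wy": 0, "wz": 0.1, "hand": 0}
    - {"x": 0.007, "y": 0, "z": 0.0595, "wx": 0, "wy": 0, "wz": 0.1, "hand": 0}
    - {"x": 0.011, "y": 0, "z": 0.0595, "wx": 0, "wy": 0, "wz": 0.1, "hand": 0}
    - {"x": 0.015, "y": 0, "z": 0.0595, "wx": 0, "wy": 0, "wz": 0.1, "hand": 0}

```text
time: 11.85
tool_pos: [0.5669, -0.0268, 0.0335]
tool_rot: [-3.141, 0.001, 1.778]
contact_force: [-0.3, -0.6, -0.4]
opening: 0.0002
```

Emit:
move_arm:
  deltas:
    - {"x": 0.003, "y": 0, "z": 0, "wx": 0, "wy": 0, "wz": 0, "hand": 0}
    - {"x": 0.006, "y": 0, "z": 0, "wx": 0, "wy": 0, "wz": 0, "hand": 0}
    - {"x": 0.009, "y": 0, "z": 0, "wx": 0, "wy": 0, "wz": 0, "hand": 0}
    - {"x": 0.01, "y": 0, "z": 0, "wx": 0, "wy": 0, "wz": 0, "hand": 0}
    - {"x": 0.01, "y": 0, "z": 0, "wx": 0, "wy": 0, "wz": 0, "hand": 0}

```text
time: 12.48
tool_pos: [0.5649, -0.0173, 0.0333]
tool_rot: [-3.141, 0.001, 1.777]
contact_force: [-0.6, 0.1, 0.6]
opening: 0.0006
```

```bash
python3 -c "
from h import *
loc(yaw=PSI+np.pi/2,tgt=[-.005,-.0415,.0333])"
```

```text
local mm [ -4.4 -47.6] Flocal [-0.6  0.2] 0.6 open 0.0006
now [ 0.5649 -0.0173  0.0333] [-3.1409e+00  7.0000e-04  1.7774e+00] t 12.47 F [-0.6  0.1  0.6]
delta [ 0.0061 -0.0006 -0.    ] rot [-0.04  0.04 -0.16]
```

```bash
python3 -c "
from h import *
p=viewer.camera_params('wrist');np.savez('w3.npz',**p);w=viewer.read_camera('wrist')[:,:,::-1]
cv2.imwrite('pics/w3.png',w);s=viewer.read_camera('scene')[:,:,::-1]
q=viewer.camera_params('scene');u=px([*S,.04],q).astype(int);print(u,px([*S,.054],p))
o=np.hstack([cv2.resize(w[120:480,120:520],(400,400)),cv2.resize(s[u[1]-50:u[1]+50,u[0]-50:u[0]+50],(400,400),interpolation=cv2.INTER_CUBIC)])
cv2.imwrite('pics/p3.png',np.clip(o*1.6,0,255).astype(np.uint8))"
```

```text
[338 248] [324.57726781 216.84421365]
```

View pics/p3.png

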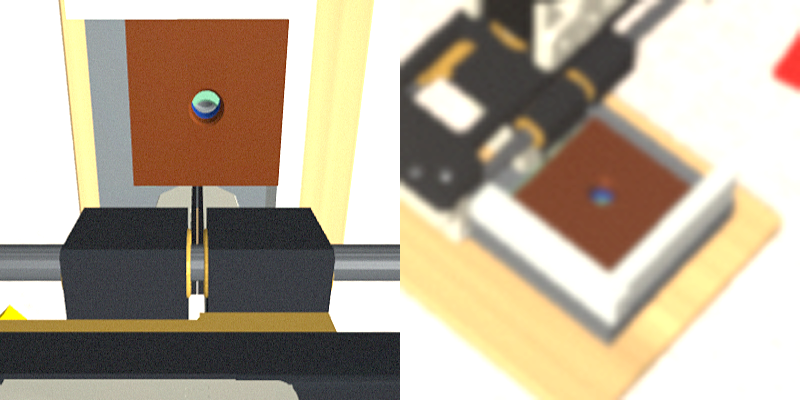

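The earlier pushes already carried the pile to the +y fence (top edge of the left panel). The brown, blue, green and grey rings of the hole nearly coincide at crop (206,104). I'll press gently to seat every tile.

Emit:
move_arm:
  deltas:
    - {"x": 0.002, "y": 0, "z": 0, "wx": 0, "wy": 0, "wz": 0, "hand": 0}
    - {"x": 0.004, "y": 0, "z": 0, "wx": 0, "wy": 0, "wz": 0, "hand": 0}
    - {"x": 0.005, "y": 0, "z": 0, "wx": 0, "wy": 0, "wz": 0, "hand": 0}
    - {"x": 0.005, "y": 0, "z": 0, "wx": 0, "wy": 0, "wz": 0, "hand": 0}

```text
time: 13.08
tool_pos: [0.5638, -0.0123, 0.0333]
tool_rot: [-3.141, 0.001, 1.777]
contact_force: [-0.4, -0.7, 0.1]
opening: 0.0007
```

Emit:
move_arm:
  deltas:
    - {"x": 0.001, "y": 0, "z": 0, "wx": 0, "wy": 0, "wz": 0, "hand": 0}
    - {"x": 0.001, "y": 0, "z": 0, "wx": 0, "wy": 0, "wz": 0, "hand": 0}

```text
time: 13.32
tool_pos: [0.5636, -0.0114, 0.0333]
tool_rot: [-3.141, 0.001, 1.777]
contact_force: [0.4, -0.9, -0.4]
opening: 0.0006
```

```bash
python3 -c "
from h import *
loc(yaw=PSI+np.pi/2,tgt=[-.005,-.0395,.0333])"
```

```text
local mm [ -4.4 -41.6] Flocal [ 0.2 -0.9] -0.4 open 0.0006
now [ 0.5636 -0.0114  0.0333] [-3.1409e+00  7.0000e-04  1.7774e+00] t 13.32 F [ 0.4 -0.9 -0.4]
delta [ 0.0021 -0.0006  0.    ] rot [-0.04  0.04 -0.16]
```

Emit:
move_arm:
  deltas:
    - {"x": 0.001, "y": 0, "z": 0, "wx": 0, "wy": 0, "wz": 0, "hand": 0}
    - {"x": 0.001, "y": 0, "z": 0, "wx": 0, "wy": 0, "wz": 0, "hand": 0}

```text
time: 13.58
tool_pos: [0.5634, -0.0104, 0.0333]
tool_rot: [-3.141, 0.001, 1.777]
contact_force: [-0.3, -0.6, -0.0]
opening: 0.0003
```

Emit:
move_arm:
  deltas:
    - {"x": 0.001, "y": 0, "z": 0, "wx": 0, "wy": 0, "wz": 0, "hand": 0}
    - {"x": 0.001, "y": 0, "z": 0, "wx": 0, "wy": 0, "wz": 0, "hand": 0}

```text
time: 13.82
tool_pos: [0.5633, -0.01, 0.0333]
tool_rot: [-3.141, 0.001, 1.777]
contact_force: [0.5, -4.6, -0.1]
opening: 0.0003
```

Emit:
move_arm:
  deltas:
    - {"x": 0.001, "y": 0, "z": 0, "wx": 0, "wy": 0, "wz": 0, "hand": 0}
    - {"x": 0.001, "y": 0, "z": 0, "wx": 0, "wy": 0, "wz": 0, "hand": 0}

```text
time: 14.08
tool_pos: [0.5634, -0.0099, 0.0334]
tool_rot: [-3.141, 0.003, 1.778]
contact_force: [-0.5, -8.9, -0.6]
opening: 0.0003
```

Seated at about 9 N. I'll retreat and look straight at the hole stack.

Emit:
move_arm:
  deltas:
    - {"x": -0.004, "y": 0, "z": 0, "wx": 0, "wy": 0, "wz": 0, "hand": 0}
    - {"x": -0.015, "y": 0, "z": -0.005, "wx": 0, "wy": 0, "wz": 0, "hand": 0}
    - {"x": -0.02, "y": 0, "z": -0.05, "wx": 0, "wy": 0, "wz": 0, "hand": 0}
    - {"x": 0, "y": 0, "z": -0.1, "wx": 0, "wy": 0, "wz": 0, "hand": 0}
    - {"x": 0.02, "y": 0.005, "z": -0.12, "wx": 0, "wy": 0, "wz": 0, "hand": 0}
    - {"x": 0.02, "y": 0.005, "z": -0.12, "wx": 0, "wy": 0, "wz": 0, "hand": 0}
    - {"x": 0.02, "y": 0.005, "z": -0.12, "wx": 0, "wy": 0, "wz": 0, "hand": 0}

```text
time: 14.95
tool_pos: [0.5633, 0.0117, 0.1524]
tool_rot: [-3.139, 0.0, 1.777]
contact_force: [0.7, -0.4, -1.1]
opening: 0.0004
```

```bash
python3 - <<'E'
from h import *
loc()
p=viewer.camera_params('wrist');np.savez('w4.npz',**p);w=viewer.read_camera('wrist')[:,:,::-1].copy()
cv2.imwrite('pics/w4.png',w)
u=px([*S,.054],p);print("socket",u)
hsv=cv2.cvtColor(w,cv2.COLOR_BGR2HSV)
c=u.astype(int);x0,y0=c[0]-90,c[1]-75
o=cv2.resize(w[max(0,y0):y0+150,x0:x0+200],(800,600),interpolation=cv2.INTER_CUBIC);print(x0,y0)
cv2.imwrite('pics/p4.png',np.clip(o*1.6,0,255).astype(np.uint8))
E
```

```text
local mm [  0.1 -19. ] Flocal [ 0.6 -0.6] -1.1 open 0.0004
socket [315.07462274 215.25812679]
225 140
```

View pics/p4.png

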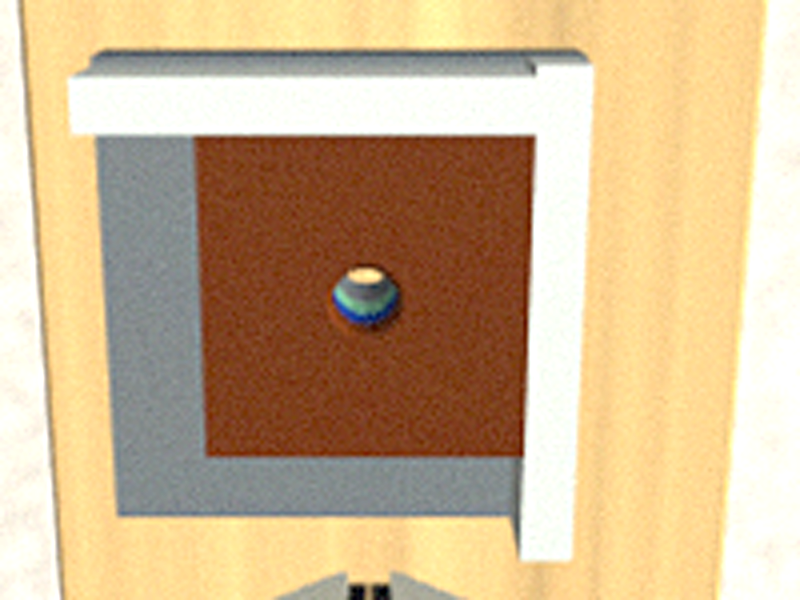

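The brown tile is flush with both fences, and board wood shows at the bottom of the socket through all three holes, at crop (365,298). Now I'll measure the hole and the pin for the insertion.

```bash
python3 - <<'E'
from h import *
p=np.load('w4.npz');w=cv2.imread('pics/w4.png');hsv=cv2.cvtColor(w,cv2.COLOR_BGR2HSV)
s=monitor.observe();print("TCP px",px(s["tool_pos"],p))
br=((hsv[:,:,0]<14)|(hsv[:,:,0]>174))&(hsv[:,:,1]>130)&(hsv[:,:,2]<130)
m=br.astype(np.uint8);m[:172]=0;m[258:]=0;m[:,:270]=0;m[:,362:]=0
r=big(m);x,y,ww,hh=cv2.boundingRect(r);print("tile box",x,y,ww,hh)
Q=ray(cv2.approxPolyDP(r,8,True)[:,0],p,.054);print(((Q-S)@RS*1000).round(1).tolist())
sub=m[y+20:y+hh-20,x+20:x+ww-20];h=big(1-sub);(cx,cy),rad=cv2.minEnclosingCircle(h)
print("hole visible px",cx+x+20,cy+y+20,rad)
print("hole local mm",((ray([[cx+x+20,cy+y+20]],p,.054)-S)@RS*1000).round(2))
# fences
f=(hsv[:,:,1]<40)&(hsv[:,:,2]>150);f[:150]=0;f[282:]=0;f[:,:240]=0;f[:,375:]=0
ys,xs=np.nonzero(f);L=(ray(np.c_[xs,ys],p,.052)-S)@RS*1000
a=L[(L[:,1]<25)&(L[:,1]>-45)&(abs(L[:,0]-35)<8)];b=L[(L[:,0]<25)&(L[:,0]>-45)&(abs(L[:,1]-35)<8)]
print("fence mids(35)",np.median(a[:,0]),np.median(b[:,1]),"slopes",np.polyfit(a[:,1],a[:,0],1)[0],np.polyfit(b[:,0],b[:,1],1)[0])
# pin knob in top picture, two views not needed
im=cv2.imread("pics/top0.png");pt=viewer.camera_params("top")
g=cv2.cvtColor(im,cv2.COLOR_BGR2HSV);print(g[288,148:152],g[290,165],g[280,160])
k=cv2.inRange(g,(8,60,110),(25,255,255));k[:278]=0;k[298:]=0;k[:,:138]=0;k[:,162:]=0
c=big(k);print(cv2.minEnclosingCircle(c),cv2.contourArea(c),ray([cv2.minEnclosingCircle(c)[0]],pt,.086))
E
```

```text
TCP px [313.786426   302.25170377]
tile box 274 174 85 80
[[-28.6, 29.7], [-28.6, -29.0], [29.8, -29.1], [29.4, 29.6]]
hole visible px 316.0 215.5 9.013978004455566
hole local mm [[ 0.67 -0.18]]
fence mids(35) 35.527134578023485 34.99475866183082 slopes 0.0028454226379571543 -0.003913008813197094
[[ 15 147 113]
 [ 15 146 110]
 [ 15 147 109]
 [ 15 147 111]] [ 13 198  71] [ 12 190  71]
((147.0, 287.0), 6.403224468231201) 46.0 [[0.50073535 0.30918431]]
```

```bash
python3 - <<'E'
from h import *
rel([.5,.306,.2],PSI+np.pi/2)
E
```

```text
now [0.5632 0.0116 0.152 ] [-3.1387e+00  2.0000e-04  1.7770e+00] t 15.0 F [-0.5 -0.6  0.5]
delta [ 0.3011 -0.0017 -0.048 ] rot [-0.16  0.01 -0.18]
```

Emit:
move_arm:
  deltas:
    - {"x": 0.03, "y": 0, "z": -0.03, "wx": 0, "wy": 0, "wz": 0, "hand": 0.6}
    - {"x": 0.08, "y": 0, "z": -0.048, "wx": 0, "wy": 0, "wz": 0, "hand": 0.6}
    - {"x": 0.14, "y": 0, "z": -0.048, "wx": 0, "wy": 0, "wz": 0, "hand": 0.6}
    - {"x": 0.2, "y": 0, "z": -0.048, "wx": 0, "wy": 0, "wz": 0, "hand": 0.6}
    - {"x": 0.26, "y": -0.001, "z": -0.048, "wx": 0, "wy": 0, "wz": 0, "hand": 0.6}
    - {"x": 0.301, "y": -0.0017, "z": -0.048, "wx": -0.16, "wy": 0, "wz": -0.18, "hand": 0.6}
    - {"x": 0.301, "y": -0.0017, "z": -0.048, "wx": -0.16, "wy": 0, "wz": -0.18, "hand": 0.6}
    - {"x": 0.301, "y": -0.0017, "z": -0.048, "wx": -0.16, "wy": 0, "wz": -0.18, "hand": 0.6}

```text
time: 16.0
tool_pos: [0.5005, 0.3054, 0.1999]
tool_rot: [3.141, 0.002, 1.78]
contact_force: [-0.9, 0.4, 0.4]
opening: 0.0552
```

```bash
python3 - <<'E'
from h import *
p=viewer.camera_params('wrist');np.savez('w5.npz',**p);w=viewer.read_camera('wrist')[:,:,::-1].copy()
cv2.imwrite('pics/w5.png',w);rel([.5,.306,.2],PSI+np.pi/2)
print("TCP px",px(monitor.observe()["tool_pos"],p), "pin px",px([.5,.306,.086],p))
o=np.clip(w[120:420,120:520]*1.6,0,255).astype(np.uint8);cv2.imwrite('pics/p5.png',cv2.resize(o,(800,600)))
E
```

```text
now [0.5008 0.3051 0.2002] [3.1410e+00 1.6000e-03 1.7792e+00] t 16.05 F [0.1 0.4 0. ]
delta [ 0.0011 -0.0006  0.0002] rot [ 0.03  0.09 -0.05]
TCP px [314.47578327 303.41887791] pin px [314.56317553 233.07084116]
```

View pics/p5.png

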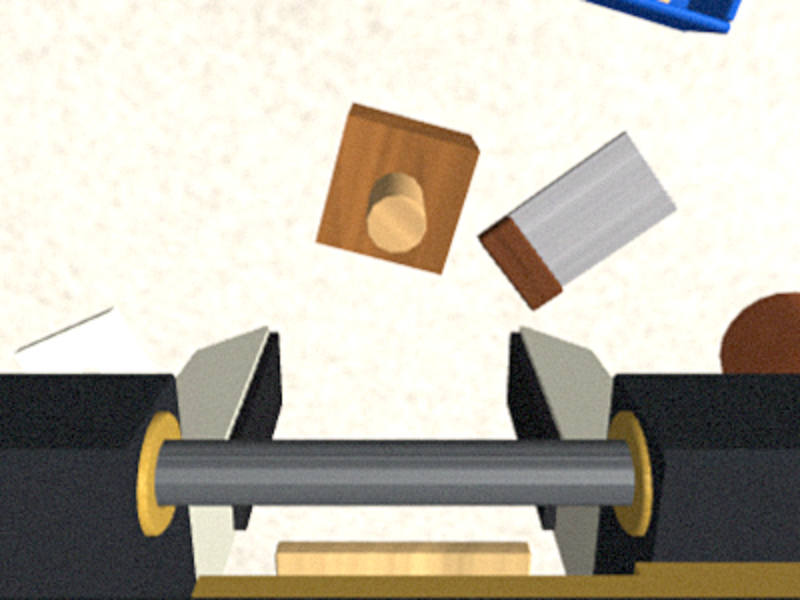

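```bash
python3 - <<'E'
from h import *
p=np.load('w5.npz');s=monitor.observe();T=Ro.from_euler("xyz",s["tool_rot"]).as_matrix()
for h in(.0095,.011):
  for y in(-.0276,.0276): print(h,y,px(s["tool_pos"]+T@[h,y,0],p))
w=cv2.imread('pics/w5.png');g=cv2.cvtColor(w,cv2.COLOR_BGR2HSV)
print(g[231,318],g[212,318],g[240,290])
k=((g[:,:,2]>105)&(g[:,:,1]>70)&(abs(g[:,:,0].astype(int)-15)<10)).astype(np.uint8);k[:195]=0;k[255:]=0;k[:,:295]=0;k[:,345:]=0
c=big(k);print(cv2.minEnclosingCircle(c),cv2.boundingRect(c))
for z in(.086,): 
  X=ray([[318.5,231]],p,z)[0];print(X, "tool frame",T.T@(np.array([*X,z])-s["tool_pos"]))
E
```

```text
0.0095 -0.0276 [256.18008615 285.30163328]
0.0095 0.0276 [372.74319231 285.45533823]
0.011 -0.0276 [256.02274638 282.39710903]
0.011 0.0276 [372.89674431 282.55146988]
[ 17 126 148] [ 19 120  96] [ 15 182 105]
((309.8714294433594, 220.0), 29.088916778564453) (295, 195, 41, 53)
[0.50265284 0.30828687] tool frame [0.00293652 0.00242229 0.11419516]
```

The knob top is at crop (397,222) and the fingertip midpoint at crop (395,329), about 3 px off the calibration in u. After correcting for that, the pin sits about +3 mm in tool x and +0.7 mm in tool y. The fingers straddle it cleanly, and the rest and scraper stay clear.

Emit:
move_arm:
  deltas:
    - {"x": 0.0033, "y": 0.0007, "z": 0.03, "wx": 0, "wy": 0, "wz": 0, "hand": 0.6}
    - {"x": 0.0033, "y": 0.0007, "z": 0.07, "wx": 0, "wy": 0, "wz": 0, "hand": 0.6}
    - {"x": 0.0033, "y": 0.0007, "z": 0.11, "wx": 0, "wy": 0, "wz": 0, "hand": 0.6}
    - {"x": 0.0033, "y": 0.0007, "z": 0.135, "wx": 0, "wy": 0, "wz": 0, "hand": 0.6}
    - {"x": 0.0033, "y": 0.0007, "z": 0.148, "wx": 0, "wy": 0, "wz": 0, "hand": 0.6}
    - {"x": 0.0033, "y": 0.0007, "z": 0.148, "wx": 0, "wy": 0, "wz": 0, "hand": 0.6}
    - {"x": 0.0033, "y": 0.0007, "z": 0.148, "wx": 0, "wy": 0, "wz": 0, "hand": 0.6}
  grip_force: 12

```text
time: 16.92
tool_pos: [0.5018, 0.3098, 0.0542]
tool_rot: [3.137, 0.0, 1.78]
contact_force: [1.0, 0.0, 0.8]
opening: 0.0553
```

Emit:
move_arm:
  deltas:
    - {"x": 0, "y": 0, "z": 0, "wx": 0, "wy": 0, "wz": 0, "hand": 0.4}
    - {"x": 0, "y": 0, "z": 0, "wx": 0, "wy": 0, "wz": 0, "hand": 0.3}
    - {"x": 0, "y": 0, "z": 0, "wx": 0, "wy": 0, "wz": 0, "hand": 0.2}
    - {"x": 0, "y": 0, "z": 0, "wx": 0, "wy": 0, "wz": 0, "hand": 0.2}
    - {"x": 0, "y": 0, "z": 0, "wx": 0, "wy": 0, "wz": 0, "hand": 0.2}
  grip_force: 12

```text
time: 17.55
tool_pos: [0.5008, 0.3098, 0.0532]
tool_rot: [3.139, 0.001, 1.781]
contact_force: [-0.5, 0.3, 0.9]
opening: 0.0225
```

Emit:
move_arm:
  deltas:
    - {"x": 0, "y": 0, "z": 0, "wx": 0, "wy": 0, "wz": 0, "hand": 0.2}
    - {"x": 0, "y": 0, "z": -0.015, "wx": 0, "wy": 0, "wz": 0, "hand": 0.2}
    - {"x": 0, "y": 0, "z": -0.045, "wx": 0, "wy": 0, "wz": 0, "hand": 0.2}
    - {"x": 0, "y": 0, "z": -0.08, "wx": 0, "wy": 0, "wz": 0, "hand": 0.2}
    - {"x": 0, "y": 0, "z": -0.1, "wx": 0, "wy": 0, "wz": 0, "hand": 0.2}
    - {"x": 0, "y": 0, "z": -0.1, "wx": 0, "wy": 0, "wz": 0, "hand": 0.2}
    - {"x": 0, "y": 0, "z": -0.1, "wx": 0, "wy": 0, "wz": 0, "hand": 0.2}
  grip_force: 20

```text
time: 18.42
tool_pos: [0.5001, 0.3096, 0.1524]
tool_rot: [3.141, 0.001, 1.781]
contact_force: [-0.0, 0.5, -1.4]
opening: 0.0229
```

```bash
python3 - <<'E'
from h import *
p=viewer.camera_params('wrist');w=viewer.read_camera('wrist')[:,:,::-1].copy()
cv2.imwrite('pics/w6.png',w);np.savez('w6.npz',**p)
s=monitor.observe();print(s["opening"])
X=S+RS@[-.001,0];rel([*X,.115],PSI+np.pi/2)
T=Ro.from_euler("xyz",s["tool_rot"]).as_matrix()
print("tip px pred",px(s["tool_pos"]+T@[0,0,.049],p),"shoulder",px(s["tool_pos"]+T@[0,0,.009],p))
E
```

```text
0.022661401926493276
now [0.5    0.3095 0.152 ] [3.1414e+00 1.2000e-03 1.7805e+00] t 18.48 F [-0.7  0.4 -2.3]
delta [-0.2855 -0.0011  0.0374] rot [0.01 0.07 0.02]
tip px pred [314.3910604  264.66610947] shoulder [313.97287282 293.79149013]
```

Emit:
move_arm:
  deltas:
    - {"x": -0.04, "y": 0, "z": 0, "wx": 0, "wy": 0, "wz": 0, "hand": 0.2}
    - {"x": -0.09, "y": 0, "z": 0, "wx": 0, "wy": 0, "wz": 0, "hand": 0.2}
    - {"x": -0.14, "y": 0, "z": 0, "wx": 0, "wy": 0, "wz": 0, "hand": 0.2}
    - {"x": -0.19, "y": 0, "z": 0, "wx": 0, "wy": 0, "wz": 0, "hand": 0.2}
    - {"x": -0.24, "y": -0.0005, "z": 0, "wx": 0, "wy": 0, "wz": 0, "hand": 0.2}
    - {"x": -0.275, "y": -0.001, "z": 0.01, "wx": 0, "wy": 0, "wz": 0, "hand": 0.2}
    - {"x": -0.2855, "y": -0.001, "z": 0.03, "wx": 0, "wy": 0, "wz": 0, "hand": 0.2}
    - {"x": -0.2855, "y": -0.001, "z": 0.037, "wx": 0, "wy": 0, "wz": 0, "hand": 0.2}

```text
time: 19.48
tool_pos: [0.558, 0.0296, 0.1142]
tool_rot: [-3.14, -0.0, 1.779]
contact_force: [0.2, 0.6, -0.9]
opening: 0.0226
```

Emit:
move_arm:
  deltas:
    - {"x": 0, "y": 0, "z": 0, "wx": 0, "wy": 0, "wz": 0, "hand": 0.2}
    - {"x": 0, "y": 0, "z": 0, "wx": 0, "wy": 0, "wz": 0, "hand": 0.2}
    - {"x": 0, "y": 0, "z": 0, "wx": 0, "wy": 0, "wz": 0, "hand": 0.2}

```text
time: 19.85
tool_pos: [0.5594, 0.031, 0.1169]
tool_rot: [3.138, 0.001, 1.782]
contact_force: [-0.4, 0.4, -0.2]
opening: 0.0223
```

```bash
python3 - <<'E'
from h import *
loc()
p=viewer.camera_params('wrist');w=viewer.read_camera('wrist')[:,:,::-1].copy()
cv2.imwrite('pics/w7.png',w);np.savez('w7.npz',**p)
sc=viewer.read_camera('scene')[:,:,::-1];cv2.imwrite('pics/s7.png',sc)
s=monitor.observe();X=S+RS@[-.001,0];rel([*X,.115],PSI+np.pi/2)
T=Ro.from_euler("xyz",s["tool_rot"]).as_matrix()
t=px(s["tool_pos"]+T@[0,0,.049],p);print("tip px pred",t)
x0,y0=int(t[0])-80,int(t[1])-75;print(x0,y0)
o=cv2.resize(w[y0:y0+120,x0:x0+160],(800,600),interpolation=cv2.INTER_CUBIC)
cv2.imwrite('pics/p7.png',np.clip(o*1.8,0,255).astype(np.uint8))
E
```

```text
local mm [0.3 0.7] Flocal [-0.3  0.5] -0.2 open 0.0223
now [0.5593 0.0307 0.1168] [3.1386e+00 1.0000e-03 1.7812e+00] t 19.95 F [-0.6 -0.  -1.5]
delta [-0.0005 -0.0011  0.0018] rot [0.17 0.06 0.06]
tip px pred [314.41663466 265.08057989]
234 190
```

View pics/p7.png

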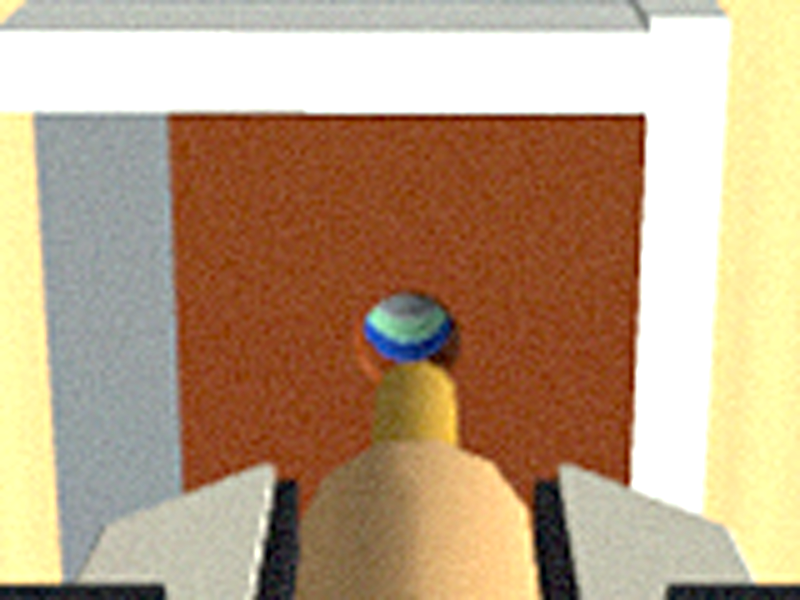

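The shaft tip is centred at crop u = 416 with its near edge at v = 362. The hole spans u 359–461 and v about 292–383. I'll turn both into tool-frame offsets.

```bash
python3 - <<'E'
from h import *
p=np.load('w7.npz');w=cv2.imread('pics/w7.png');g=cv2.cvtColor(w,cv2.COLOR_BGR2HSV)
s=monitor.observe();T=Ro.from_euler("xyz",s["tool_rot"]).as_matrix()
tf=lambda uv,z:(T.T@(np.array([*ray([uv],p,z)[0],z])-s["tool_pos"]))[:2]*1000
q=lambda u,v:(u/5+234-.4,v/5+190-.4)
zt=s["tool_pos"][2]-.0492
print("hole L,R,top",tf(q(359,335),.054),tf(q(461,335),.054),tf(q(410,292),.054))
print("tip edge near (r4-5)",tf(q(416,362),zt),"sides",tf(q(375,395),zt+.005),tf(q(457,395),zt+.005))
print("tile edges: fence y",tf(q(405,115),.052),"right",tf(q(640,250),.052),"left",tf(q(176,250),.054))
E
```

```text
hole L,R,top [ 0.42303294 -5.91258966] [0.4163401  7.29037375] [6.30631771 0.68932488]
tip edge near (r4-5) [1.93850161 1.45562952] sides [-0.35371818 -3.45728748] [-0.36002972  6.36727856]
tile edges: fence y [29.14050012  0.06034093] right [11.32356774 30.28964822] left [ 11.97916988 -29.12907718]
```

```bash
python3 - <<'E'
from h import *
p=np.load('w7.npz');w=cv2.imread('pics/w7.png')
s=monitor.observe();T=Ro.from_euler("xyz",s["tool_rot"]).as_matrix()
tf=lambda uv,z:(T.T@(np.array([*ray([uv],p,z)[0],z])-s["tool_pos"]))[:2]*1000
z=s["tool_pos"][2]
print("shoulder near edge",tf((317,277.6),z-.0092))
for v in range(244,285): print(v,w[v,314:320].mean(0).astype(int),end=" ; ")
w6=cv2.imread('pics/w6.png');print()
for v in range(250,284,1): print(v,w6[v,314:320].mean(0).astype(int),end=" ; ")
c=w[265:480,230:410];cv2.imwrite('pics/p8.png',np.clip(cv2.resize(c,(670,600*215//215))*1.8,0,255).astype(np.uint8))
E
```

```text
shoulder near edge [9.11206356 1.52608918]
244 [16 40 79] ; 245 [14 36 78] ; 246 [22 39 82] ; 247 [16 39 78] ; 248 [16 33 63] ; 249 [40 43 48] ; 250 [55 54 49] ; 251 [50 50 47] ; 252 [54 52 50] ; 253 [66 70 60] ; 254 [67 80 58] ; 255 [60 77 51] ; 256 [62 80 52] ; 257 [76 81 52] ; 258 [71 50 30] ; 259 [61 22  7] ; 260 [65 30 11] ; 261 [66 31 22] ; 262 [47 55 69] ; 263 [22 70 90] ; 264 [28 70 88] ; 265 [26 67 86] ; 266 [28 69 87] ; 267 [28 69 88] ; 268 [27 69 88] ; 269 [28 71 89] ; 270 [31 73 91] ; 271 [32 71 90] ; 272 [29 72 90] ; 273 [25 71 88] ; 274 [28 70 89] ; 275 [27 71 90] ; 276 [29 72 91] ; 277 [32 70 88] ; 278 [47 77 97] ; 279 [ 57  84 105] ; 280 [ 55  83 104] ; 281 [ 52  81 101] ; 282 [ 58  84 106] ; 283 [ 56  84 105] ; 284 [ 56  84 106] ; 
250 [ 38  72 109] ; 251 [ 35  69 106] ; 252 [ 38  70 106] ; 253 [ 37  71 108] ; 254 [ 39  72 109] ; 255 [ 38  71 106] ; 256 [ 39  71 107] ; 257 [ 37  69 107] ; 258 [ 35  69 105] ; 259 [ 34  69 106] ; 260 [ 38  69 106] ; 261 [ 36  67 105] ; 262 [30 69 96] ; 263 [25 69 86] ; 264 [27 70 86] ; 265 [28 69 88] ; 266 [29 71 90] ; 267 [24 70 88] ; 268 [27 69 88] ; 269 [27 70 89] ; 270 [27 72 90] ; 271 [27 72 90] ; 272 [30 73 91] ; 273 [29 72 92] ; 274 [25 71 90] ; 275 [32 74 94] ; 276 [25 74 91] ; 277 [29 70 89] ; 278 [ 53  81 101] ; 279 [ 58  85 108] ; 280 [ 56  85 107] ; 281 [ 56  84 106] ; 282 [ 55  84 105] ; 283 [ 56  84 106] ;
```

View pics/p8.png

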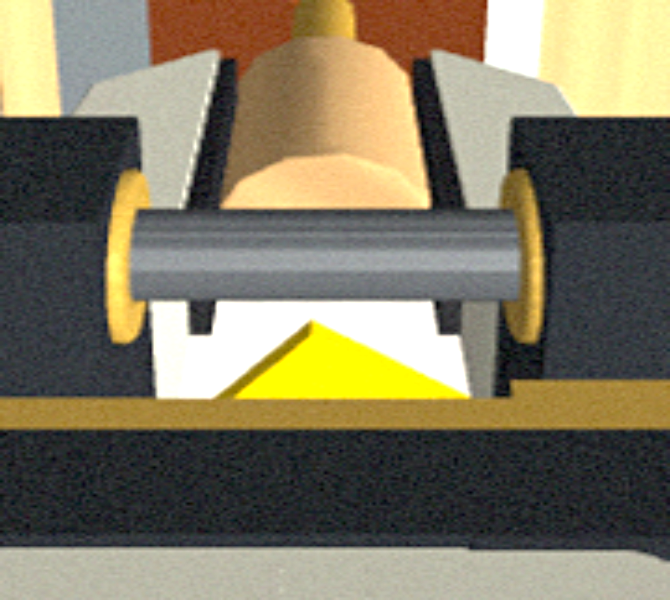

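The knob shoulder and the tip agree: the pin axis sits at about −2.4 mm tool x and +1.45 mm tool y, upright, and the hole is at about (−0.2, +0.7). The shift needed is x +2.1, y −0.8 mm. I'll descend gently and watch Fz.

Emit:
move_arm:
  deltas:
    - {"x": 0.0021, "y": -0.0008, "z": 0.002, "wx": 0.1, "wy": 0, "wz": 0, "hand": 0.2}
    - {"x": 0.0021, "y": -0.0008, "z": 0.005, "wx": 0.1, "wy": 0, "wz": 0, "hand": 0.2}
    - {"x": 0.0021, "y": -0.0008, "z": 0.008, "wx": 0.1, "wy": 0, "wz": 0, "hand": 0.2}
    - {"x": 0.0021, "y": -0.0008, "z": 0.011, "wx": 0.1, "wy": 0, "wz": 0, "hand": 0.2}
    - {"x": 0.0021, "y": -0.0008, "z": 0.012, "wx": 0.1, "wy": 0, "wz": 0, "hand": 0.2}
    - {"x": 0.0021, "y": -0.0008, "z": 0.012, "wx": 0.1, "wy": 0, "wz": 0, "hand": 0.2}

```text
time: 20.7
tool_pos: [0.5579, 0.0322, 0.1042]
tool_rot: [3.141, 0.001, 1.78]
contact_force: [0.2, 0.5, -1.3]
opening: 0.0225
```

Emit:
move_arm:
  deltas:
    - {"x": 0, "y": 0, "z": 0.001, "wx": 0, "wy": 0, "wz": 0, "hand": 0.2}
    - {"x": 0, "y": 0, "z": 0.002, "wx": 0, "wy": 0, "wz": 0, "hand": 0.2}
    - {"x": 0, "y": 0, "z": 0.003, "wx": 0, "wy": 0, "wz": 0, "hand": 0.2}
    - {"x": 0, "y": 0, "z": 0.003, "wx": 0, "wy": 0, "wz": 0, "hand": 0.2}

```text
time: 21.2
tool_pos: [0.5579, 0.0323, 0.1012]
tool_rot: [3.141, 0.001, 1.781]
contact_force: [-0.2, -0.3, -0.9]
opening: 0.0224
```

```bash
python3 - <<'E'
from h import *
loc();p=viewer.camera_params('wrist');w=viewer.read_camera('wrist')[:,:,::-1].copy()
cv2.imwrite('pics/w9.png',w);np.savez('w9.npz',**p)
cv2.imwrite('pics/p9.png',np.clip(cv2.resize(w[205:285,264:374],(770,560),interpolation=cv2.INTER_CUBIC)*1.8,0,255).astype(np.uint8))
E
```

```text
local mm [-1.   2.3] Flocal [-0.2 -0.3] -0.9 open 0.0224
```

View pics/p9.png

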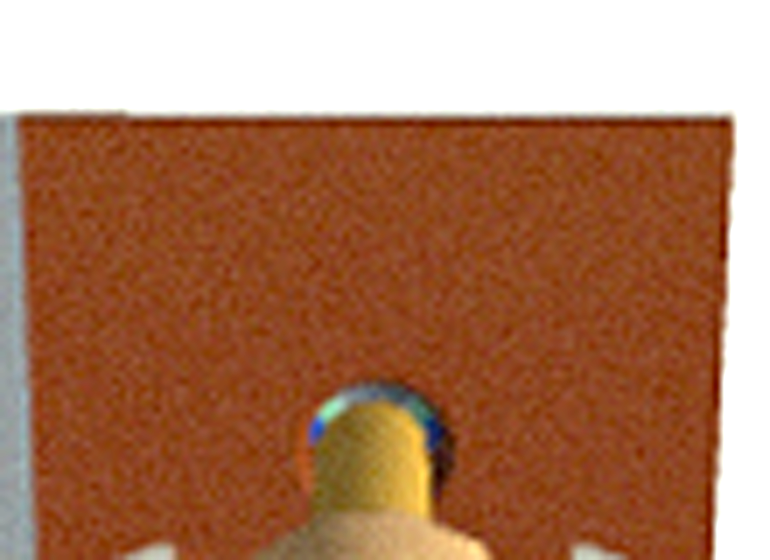

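The pin tip is inside the rim and well centred: shaft u 312–434, hole 302–452. Inserting in stages.

Emit:
move_arm:
  deltas:
    - {"x": 0, "y": 0.0003, "z": 0.002, "wx": 0, "wy": 0, "wz": 0, "hand": 0.2}
    - {"x": 0, "y": 0.0003, "z": 0.004, "wx": 0, "wy": 0, "wz": 0, "hand": 0.2}
    - {"x": 0, "y": 0.0003, "z": 0.006, "wx": 0, "wy": 0, "wz": 0, "hand": 0.2}
    - {"x": 0, "y": 0.0003, "z": 0.008, "wx": 0, "wy": 0, "wz": 0, "hand": 0.2}

```text
time: 21.75
tool_pos: [0.5582, 0.0323, 0.0931]
tool_rot: [3.141, 0.001, 1.781]
contact_force: [0.4, -0.3, -0.5]
opening: 0.0224
```

Emit:
move_arm:
  deltas:
    - {"x": 0, "y": 0, "z": 0.002, "wx": 0, "wy": 0, "wz": 0, "hand": 0.2}
    - {"x": 0, "y": 0, "z": 0.004, "wx": 0, "wy": 0, "wz": 0, "hand": 0.2}
    - {"x": 0, "y": 0, "z": 0.006, "wx": 0, "wy": 0, "wz": 0, "hand": 0.2}
    - {"x": 0, "y": 0, "z": 0.008, "wx": 0, "wy": 0, "wz": 0, "hand": 0.2}

```text
time: 22.25
tool_pos: [0.5583, 0.0323, 0.0851]
tool_rot: [3.141, 0.001, 1.781]
contact_force: [-0.3, 0.5, 0.1]
opening: 0.0225
```

Emit:
move_arm:
  deltas:
    - {"x": 0, "y": 0, "z": 0.002, "wx": 0, "wy": 0, "wz": 0, "hand": 0.2}
    - {"x": 0, "y": 0, "z": 0.004, "wx": 0, "wy": 0, "wz": 0, "hand": 0.2}
    - {"x": 0, "y": 0, "z": 0.006, "wx": 0, "wy": 0, "wz": 0, "hand": 0.2}
    - {"x": 0, "y": 0, "z": 0.008, "wx": 0, "wy": 0, "wz": 0, "hand": 0.2}

```text
time: 22.75
tool_pos: [0.5583, 0.0323, 0.0771]
tool_rot: [3.141, 0.001, 1.78]
contact_force: [0.2, 0.6, -0.9]
opening: 0.0222
```

Emit:
move_arm:
  deltas:
    - {"x": 0, "y": 0, "z": 0.002, "wx": 0, "wy": 0, "wz": 0, "hand": 0.2}
    - {"x": 0, "y": 0, "z": 0.004, "wx": 0, "wy": 0, "wz": 0, "hand": 0.2}
    - {"x": 0, "y": 0, "z": 0.006, "wx": 0, "wy": 0, "wz": 0, "hand": 0.2}
    - {"x": 0, "y": 0, "z": 0.008, "wx": 0, "wy": 0, "wz": 0, "hand": 0.2}
    - {"x": 0, "y": 0, "z": 0.01, "wx": 0, "wy": 0, "wz": 0, "hand": 0.2}
    - {"x": 0, "y": 0, "z": 0.0115, "wx": 0, "wy": 0, "wz": 0, "hand": 0.2}
    - {"x": 0, "y": 0, "z": 0.0115, "wx": 0, "wy": 0, "wz": 0, "hand": 0.2}

```text
time: 23.62
tool_pos: [0.5582, 0.0323, 0.0656]
tool_rot: [3.141, 0.001, 1.781]
contact_force: [0.2, 0.2, -0.4]
opening: 0.0224
```

Emit:
move_arm:
  deltas:
    - {"x": 0, "y": 0, "z": 0.0007, "wx": 0, "wy": 0, "wz": 0, "hand": 0.2}
    - {"x": 0, "y": 0, "z": 0.0014, "wx": 0, "wy": 0, "wz": 0, "hand": 0.2}
    - {"x": 0, "y": 0, "z": 0.0014, "wx": 0, "wy": 0, "wz": 0, "hand": 0.2}

```text
time: 24.0
tool_pos: [0.5583, 0.0323, 0.0643]
tool_rot: [3.141, 0.001, 1.781]
contact_force: [-0.2, 0.9, -0.6]
opening: 0.0228
```

Emit:
move_arm:
  deltas:
    - {"x": 0, "y": 0, "z": 0.0005, "wx": 0, "wy": 0, "wz": 0, "hand": 0.2}
    - {"x": 0, "y": 0, "z": 0.0005, "wx": 0, "wy": 0, "wz": 0, "hand": 0.2}

```text
time: 24.25
tool_pos: [0.5583, 0.0323, 0.0638]
tool_rot: [3.141, 0.001, 1.781]
contact_force: [0.9, -0.6, -0.0]
opening: 0.0222
```

Emit:
move_arm:
  deltas:
    - {"x": 0, "y": 0, "z": 0.0004, "wx": 0, "wy": 0, "wz": 0, "hand": 0.2}
    - {"x": 0, "y": 0, "z": 0.0004, "wx": 0, "wy": 0, "wz": 0, "hand": 0.2}

```text
time: 24.5
tool_pos: [0.5582, 0.0323, 0.0634]
tool_rot: [3.141, 0.001, 1.781]
contact_force: [0.1, 0.1, -0.7]
opening: 0.0227
```

Emit:
move_arm:
  deltas:
    - {"x": 0, "y": 0, "z": 0.0003, "wx": 0, "wy": 0, "wz": 0, "hand": 0.2}
    - {"x": 0, "y": 0, "z": 0.0003, "wx": 0, "wy": 0, "wz": 0, "hand": 0.2}

```text
time: 24.75
tool_pos: [0.5583, 0.0323, 0.0632]
tool_rot: [3.141, 0.001, 1.781]
contact_force: [-0.3, -0.0, -0.5]
opening: 0.0226
```

Emit:
move_arm:
  deltas:
    - {"x": 0, "y": 0, "z": 0.0004, "wx": 0, "wy": 0, "wz": 0, "hand": 0.2}
    - {"x": 0, "y": 0, "z": 0.0004, "wx": 0, "wy": 0, "wz": 0, "hand": 0.2}

```text
time: 25.0
tool_pos: [0.5583, 0.0323, 0.0632]
tool_rot: [3.141, 0.001, 1.781]
contact_force: [-1.2, 0.1, 5.6]
opening: 0.0225
```

Emit:
move_arm:
  deltas:
    - {"x": 0, "y": 0, "z": 0.0003, "wx": 0, "wy": 0, "wz": 0, "hand": 0.2}
    - {"x": 0, "y": 0, "z": 0.0003, "wx": 0, "wy": 0, "wz": 0, "hand": 0.2}

```text
time: 25.25
tool_pos: [0.5584, 0.0323, 0.0632]
tool_rot: [3.141, 0.001, 1.781]
contact_force: [-3.1, 0.5, 8.1]
opening: 0.0226
```

Emit:
move_arm:
  deltas:
    - {"x": 0, "y": 0, "z": 0.0003, "wx": 0, "wy": 0, "wz": 0, "hand": 0.2}
    - {"x": 0, "y": 0, "z": 0.0003, "wx": 0, "wy": 0, "wz": 0, "hand": 0.2}

```text
time: 25.5
tool_pos: [0.5583, 0.0323, 0.0631]
tool_rot: [3.141, 0.001, 1.781]
contact_force: [-3.5, -0.3, 9.5]
opening: 0.0229
```

The shoulder is resting on the top tile: TCP stopped at 0.0632 as predicted, with 9.5 N. I'll relax the load, release and retreat.

Emit:
move_arm:
  deltas:
    - {"x": 0, "y": 0, "z": -0.0008, "wx": 0, "wy": 0, "wz": 0, "hand": 0.2}
    - {"x": 0, "y": 0, "z": -0.0008, "wx": 0, "wy": 0, "wz": 0, "hand": 0.3}
    - {"x": 0, "y": 0, "z": -0.0008, "wx": 0, "wy": 0, "wz": 0, "hand": 0.5}
    - {"x": 0, "y": 0, "z": -0.0008, "wx": 0, "wy": 0, "wz": 0, "hand": 0.5}
    - {"x": 0, "y": 0, "z": -0.0008, "wx": 0, "wy": 0, "wz": 0, "hand": 0.5}

```text
time: 26.12
tool_pos: [0.5582, 0.0323, 0.0628]
tool_rot: [3.141, 0.001, 1.781]
contact_force: [-0.5, -0.6, 0.3]
opening: 0.0455
```

Emit:
move_arm:
  deltas:
    - {"x": 0, "y": 0, "z": -0.02, "wx": 0, "wy": 0, "wz": 0, "hand": 0.6}
    - {"x": 0, "y": 0, "z": -0.06, "wx": 0, "wy": 0, "wz": 0, "hand": 0.6}
    - {"x": 0, "y": 0, "z": -0.11, "wx": 0, "wy": 0, "wz": 0, "hand": 0.6}
    - {"x": 0.03, "y": 0, "z": -0.13, "wx": 0, "wy": 0, "wz": 0, "hand": 0.6}
    - {"x": 0.08, "y": 0, "z": -0.13, "wx": 0, "wy": 0, "wz": 0, "hand": 0.6}
    - {"x": 0.13, "y": 0, "z": -0.13, "wx": 0, "wy": 0, "wz": 0, "hand": 0.6}
    - {"x": 0.17, "y": 0, "z": -0.13, "wx": 0, "wy": 0, "wz": 0, "hand": 0.6}
    - {"x": 0.17, "y": 0, "z": -0.13, "wx": 0, "wy": 0, "wz": 0, "hand": 0.6}

```text
time: 27.12
tool_pos: [0.5219, 0.2011, 0.1928]
tool_rot: [3.141, 0.0, 1.784]
contact_force: [0.4, -0.2, 0.6]
opening: 0.0549
```

```bash
python3 - <<'E'
from h import *
print(monitor.observe()["contact_force"])
t=viewer.read_camera('top')[:,:,::-1];p=viewer.camera_params('top')
cv2.imwrite('pics/topF.png',t);s=viewer.read_camera('scene')[:,:,::-1]
print("expect knob top centre px",px([*(S+RS@[-.001,0]),.096],p))
o=np.hstack([cv2.resize(t[205:305,275:375],(400,400),interpolation=cv2.INTER_CUBIC),cv2.resize(s[195:295,290:390],(400,400),interpolation=cv2.INTER_CUBIC)])
cv2.imwrite('pics/pF.png',np.clip(o*1.6,0,255).astype(np.uint8))
E
```

```text
[ 0.37976855 -0.18486729  0.56671148]
expect knob top centre px [315.73646389 251.57357981]
```

The picture limit is reached, so I'll make the final check by numbers.

```bash
python3 - <<'E'
from h import *
t=cv2.imread('pics/topF.png');p=viewer.camera_params('top');g=cv2.cvtColor(t,cv2.COLOR_BGR2HSV)
roi=np.zeros(g.shape[:2],np.uint8);roi[236:282,298:342]=1
k=cv2.inRange(g,(8,60,90),(25,170,255))*roi
n,l,st,ce=cv2.connectedComponentsWithStats(k)
for i in range(1,n):
    if st[i,4]>20: print("tan blob",st[i],ce[i].round(1),"local mm @z.096",((ray([ce[i]],p,.096)-S)@RS*1000).round(1))
b=((g[:,:,0]<10)&(g[:,:,1]>170)&(g[:,:,2]<110)).astype(np.uint8)*roi
r=cv2.minAreaRect(big(b));Q=ray(cv2.boxPoints(r),p,.054);e=Q[1]-Q[0]
print("brown rect local",((Q-S)@RS*1000).round(1).tolist(),"yaw err",(np.arctan2(e[1],e[0])-PSI+np.pi/4)%(np.pi/2)-np.pi/4)
a=cv2.imread('pics/top0.png');d=cv2.absdiff(a,t).max(2);d[230:290,275:375]=0
c,_=cv2.findContours((cv2.GaussianBlur(d,(5,5),0)>30).astype(np.uint8),0,2);print([cv2.boundingRect(x) for x in c if cv2.contourArea(x)>25])
E
```

```text
tan blob [308 245  14  14 153] [314.8 251. ] local mm @z.096 [[0.2 1.4]]
brown rect local [[29.1, 30.5], [28.9, -27.6], [-30.5, -27.2], [-30.3, 30.4]] yaw err -0.0023925171822645197
[(40, 173, 185, 307)]
```

```bash
python3 -c "
from cell import robot
print(robot.hand_in())"
```

```text
the job is handed in; nothing more can be done
None
```

The three tiles are squared into the fence corner, the pin is through all of them and in the socket, and I've handed the job in. It took about 27 s of the 72 s, and no verdict was reported.

**What I did:** I pushed the pile to the +x fence (about 7 N at the end) and then to the +y fence (about 9 N). I took the pin by its knob, lined it up with the hole using the wrist camera, and lowered it until the knob rested on the top tile. It pressed at about 9.5 N, and I eased off before letting go and backing away.

**Last checks:**
- **Holes:** before insertion, I could see the board through all three tiles and the socket.
- **Pin depth:** the knob met the top tile at the height expected for a pin fully home.
- **Final top picture:** this was checked by numbers only, because the 12-picture limit was reached. The knob was round and about 1 px from where it should be. The brown tile was 0.002 rad off square.
- **Other things:** nothing had changed outside the part of the picture hidden by the arm. The hidden part could not be checked, and it includes the area around the pin rest, scraper and red jar.

**What disagreed:**
- **First +y push:** I expected it to reach the tiles with a readable force, but it showed none. Later pictures showed it had already moved the tiles to the fence.
- **Camera bias:** the wrist camera read about 3 px off sideways, so I lined up the pin and hole relative to each other. Estimates of the hole position differed by 1–2 mm.

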